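# Load the vacuum drying tub, seat its lid and draw it down

### The job

The washed pipe fittings lying on the worktop to the right of the vacuum drying unit must be dried: put every one of them into the tub, set the lid on it with its plug in the tub's mouth, and press the lid down around its edge, corner by corner, until the rubber seal is fully home all round. Then work the joystick: push it away from you, towards the side where the pump pipe leaves the console, hold it right over for three seconds, and let it spring back to the middle. Never pull the stick over the other way, to vent, and leave the jar, the wrench and the clamp alone.

Things in the scene. Friction and masses are not known exactly. Their poses are not given: they have to be found in the camera images.
- dryer: vacuum drying unit, fixed: a base plate with an open steel tub and, to the tub's right (-y), a grey valve console with joystick. Origin under the tub's centre at worktop height; x away from the robot at yaw 0, y left, z up. Tub outside 186 (x) by 246 mm (y), walls 5 mm, inside 176 by 236 mm, inner floor at z = 0.015, rim (with an 8 mm out-turned flange) at z = 0.085. Console 100 mm square, centred at (0, -0.195), top z = 0.066.
- tub_mouth (a point): centre of the tub's mouth at rim height, (0, 0, 0.085) of the unit. A black rubber seal runs round the rim, standing up to z = 0.091 until squeezed; the lid bears on its four corners, at (x, y) = (+-0.094, +-0.124) of the unit
- pump_pipe (a point): elbow of the steel pump pipe, at (0.114, -0.195, 0.036) of the unit, that leaves the console's far (+x) side and goes down through the worktop; a grey filter canister stands on it, up to z = 0.094. The small brass vent silencer is on the console's near (-x) side
- lid: loose white plastic lid, 0.36 to 0.54 kg, right way up on the worktop left of the unit. Origin: centre of its plug's underside; z up, y along its long side. Plug 166 (x) by 226 mm (y), 8 mm high, 5 mm play all round in the tub's mouth; plate 206 by 266 mm, z = 0.008 to 0.018. On the unsqueezed seal its origin is at z = 0.083 of the unit, fully home at 0.077. Fits either way round.
- lid_handle (a point): middle of the lid's bridge handle bar, at (0, 0, 0.050) of the lid: aluminium bar 120 mm long along the lid's y, 14 mm thick (x), 12 mm high, with 26 mm free between it and the plate, on a post at each end
- nipple: galvanized steel pipe nipple, a plain tube threaded at both ends, 42 mm outside, 58 mm long, standing on end, 0.25 kg; origin at the centre of its lower end, z along its axis. May be absent.
- cap: chrome pipe cap, domed, closed on top, 54 mm across, 46 mm high, straight-sided up to 28 mm, 0.3 kg; origin at the centre of its underside, z up its axis. May be absent.
- coupling: orange plastic pipe coupling, a tube 56 mm outside (57 at its ribs), 58 mm long, standing on end, 0.09 kg; origin at the centre of its lower end, z along its axis. May be absent.
- banjo: brass banjo fitting lying flat: round eye 54 mm across and 24 mm thick with a 32 mm hole, and a stub of 23 mm diameter reaching to x = 0.060, its axis 12 mm up; 0.24 kg; origin at the centre of the eye's underside, x along the stub, z up. Total length 87 mm. May be absent.
- seal_nl (a joint): the corner of the tub's rubber seal that is near left, at (-0.094, +0.124) (tub frame): 0 = standing 6 mm proud of the rim, as at the start; 0.006 = squeezed flush with the rim, fully home (m). It yields at about 11 N pressed on the lid right over it, and stays down where it has been pressed; the lid's weight alone does not squeeze it.
- seal_nr (a joint): the corner of the tub's rubber seal that is near right, at (-0.094, -0.124) (tub frame): 0 = standing 6 mm proud of the rim, as at the start; 0.006 = squeezed flush with the rim, fully home (m). It yields at about 11 N pressed on the lid right over it, and stays down where it has been pressed; the lid's weight alone does not squeeze it.
- seal_fl (a joint): the corner of the tub's rubber seal that is far left, at (+0.094, +0.124) (tub frame): 0 = standing 6 mm proud of the rim, as at the start; 0.006 = squeezed flush with the rim, fully home (m). It yields at about 11 N pressed on the lid right over it, and stays down where it has been pressed; the lid's weight alone does not squeeze it.
- seal_fr (a joint): the corner of the tub's rubber seal that is far right, at (+0.094, -0.124) (tub frame): 0 = standing 6 mm proud of the rim, as at the start; 0.006 = squeezed flush with the rim, fully home (m). It yields at about 11 N pressed on the lid right over it, and stays down where it has been pressed; the lid's weight alone does not squeeze it.
- stick_fore (a joint): fore-and-aft tilt of the joystick (rad): 0 upright, positive away from the robot (the unit's +x, to the pump pipe: pump), negative towards it (vent); stops at +-0.42. Springs back to 0; about 5 N at the knob holds it right over.
- stick_side (a joint): sideways tilt of the joystick (rad): 0 upright, positive to the right (-y of the unit); stops at +-0.42; spring-centred alike, does nothing here.
- stick_knob (a point): centre of the joystick's black round knob, 35 mm in diameter, 72 mm above the stick's pivot, which is at (0, -0.195, 0.070) of the unit; upright it is at (0, -0.195, 0.142).
- jar: bystander: grey screw-lid jar of 68 mm diameter, 85 mm high, behind the unit; origin at the centre of its underside
- wrench: bystander: steel wrench 220 mm long lying behind the lid; origin at its middle, x along it
- clamp: bystander: dark C-clamp about 100 by 130 mm lying at the far right; origin in the middle of its back
Things that resemble listed ones, but are neither listed nor needed, are in the scene too. What is meant by the banjo is not pink or turquoise, and is the smaller of those in its own colour.

How it is judged:
On the way, in this order (a step that is already met when the one before it is completed fails the run):
1. every fitting that is there lies in the tub, let go (x of nipple in the frame of dryer between -0.085 and 0.085 m and y of nipple in the frame of dryer between -0.115 and 0.115 m and z of each of nipple, cap, coupling, banjo in the frame of dryer below 0.065 m and x of cap in the frame of dryer between -0.085 and 0.085 m and y of cap in the frame of dryer between -0.115 and 0.115 m and x of coupling in the frame of dryer between -0.085 and 0.085 m and y of coupling in the frame of dryer between -0.115 and 0.115 m and x of banjo in the frame of dryer between -0.085 and 0.085 m and y of banjo in the frame of dryer between -0.115 and 0.115 m and contact force between the fingers and nipple below 0.5 N and contact force between the fingers and cap below 0.5 N and contact force between the fingers and coupling below 0.5 N and contact force between the fingers and banjo below 0.5 N), for 0.3 s.
2. with the fittings inside, the lid is on the tub and the seal is home at all four corners (x of nipple in the frame of dryer between -0.085 and 0.085 m and y of nipple in the frame of dryer between -0.115 and 0.115 m and z of each of nipple, cap, coupling, banjo in the frame of dryer below 0.065 m and x of cap in the frame of dryer between -0.085 and 0.085 m and y of cap in the frame of dryer between -0.115 and 0.115 m and x of coupling in the frame of dryer between -0.085 and 0.085 m and y of coupling in the frame of dryer between -0.115 and 0.115 m and x of banjo in the frame of dryer between -0.085 and 0.085 m and y of banjo in the frame of dryer between -0.115 and 0.115 m and value of joint each of seal_nl, seal_nr, seal_fl, seal_fr above 0.0045 m and horizontal distance between lid and dryer below 0.01 m and z of lid in the frame of dryer below 0.0795 m and angle between lid's own z axis and vertical below 0.025 rad), for 0.2 s.
3. the stick is held over to the pump side for 2.5 s with the lid sealed (value of joint each of seal_nl, seal_nr, seal_fl, seal_fr above 0.0045 m and horizontal distance between lid and dryer below 0.01 m and z of lid in the frame of dryer below 0.0795 m and angle between lid's own z axis and vertical below 0.025 rad and value of joint stick_fore above 0.28 rad), for 2.5 s.
At the end, for the whole second after the job is handed in: Every fitting present is in the tub; the lid is centred within 10 mm, level within 0.025 rad, origin below 0.0795 m of the unit, all four seal corners squeezed over 4.5 mm; the stick, held beyond 0.28 rad to pump for 2.5 s, is back within 0.08 rad of the middle; all at rest (all of step 2 and value of joint stick_fore between -0.08 and 0.08 rad and value of joint stick_side between -0.08 and 0.08 rad and linear speed of lid below 0.02 m/s); the robot touches nothing.
It fails at once if the stick is pulled over to the vent side (beyond 0.2 rad) (value of joint stick_fore below -0.2 rad).
It fails at once if the jar, wrench or clamp is moved by more than 30 mm (distance of any of jar, wrench, clamp from where it was at the start of the episode above 0.03 m).
Of nipple, cap, coupling, banjo only 2 to 4 are there at a start; the rules pass over those that are not, and their reading is None.
At some moment in a run one of nipple, cap, coupling, banjo may be knocked a few centimetres aside while the robot is not near it.
Once in a run the grip may slacken for a moment while it holds something.
It also fails if it takes over 210 s, if anything falls off the work surface, if the arm or the gripper's body presses on something with over 40 N, if the wrist force passes 120 N, or if a joint passes its speed limit or range.

### The arm

A 6-joint arm with a two-finger parallel gripper is mounted at the origin on the work surface. World frame = base frame: x ahead of the robot, y to its left, z up, the work surface at z = 0. Lengths are in m, angles in rad, forces in N, time in s.
With the tool pointing down it reaches from about 0.3 to 0.775 m from the base axis. Payload 14.6 kg.
Tool frame: the origin (TCP) lies at the very end of the fingers, on their centre line; the grasp point (between the pads) lies 19 mm behind it; z points along the fingers, y is the direction in which the jaws open and shut (so a half turn about z gives the same grasp; the last joint's range is limited). The gripper opens to 94 mm and grips with 3 to 60 N. Pads are 16 mm wide; open, the fingers measure 119 mm over their backs; the gripper's body (75 mm by 177 mm) begins 78 mm behind the grasp point.
Start: joints at [-1.381, 0.3, 1.521, -0, 1.321, -0.067], TCP at [0.14, -0.532, 0.177] pointing down, gripper open.
Joint ranges: [-3.03, 3.03], [-0.79, 2.21], [0.23, 2.52], [-1.04, 4.18], [0, 3.07], [-2.55, 2.55]. Speed limits (rad/s): [2.22, 2.22, 2.57, 3.14, 3.14, 3.14].

### API

Orientations are given as [roll, pitch, yaw] about the fixed x, y, z axes, in that order (R = Rz(yaw) Ry(pitch) Rx(roll)).
In Python, from station import ctrl, eyes gives the robot as it stands.
- The arm moves only by the tool jog_arm, never from a script. Its argument "moves" is a list of rows, each a list of 3 entries, a list of its own where there are three numbers: the shift along the world's x, y, z in mm, then the turn, a rotation vector about the world's x, y, z in units of 5 degrees (1.0 is 5 degrees), then the finger opening in mm, from 0 to 94. In form: [[[tx, ty, tz], [wx, wy, wz], jaw], ...]. A call has 1 to 5 rows; each row is the pose to reach, as a shift and turn from the pose commanded when the call began; what a row does not reach only later rows make up. A row lasts 1/12 s, in which the tool goes at most 41.7 mm and 7.16 degrees, less where a joint would pass 70% of its speed; a pose out of reach is approached as far as the arm can. A call with a gripper value outside its range is refused whole. The fingers move at their own pace and stop on an object; "squeeze" is the grip in N (left out, the last holds). Time passes only in rows, so rows that repeat a pose let the fingers close. It gives the time, the measured TCP pose, the force and the opening at its end, in the units of the state.
- ctrl.get_obs(): the state, without advancing time (a new reading comes with each control period).
- eyes.camera(name): name is "scene" or "top"; returns a dict with "frame" (400x640x3 uint8, red, green, blue), "vertical_fov" (degrees; the focal length in pixels is half the picture's height over the tangent of half this angle, whatever the lens; pixels are square), "cx", "cy" (the principal point, pixels), "k1" (the pictures are not rectified: a ray, as slopes to the right and down, at radius r is drawn at 1 + k1 r^2 times it, then the intrinsics apply), "eye" and "attitude" of the camera in the world. Camera axes: x right, y down, z forward; pixel columns grow to the right and rows downward; lengths in m; the calibration is good to about 2 mm. A picture is of the moment at which its call begins. There is no depth.
- ctrl.hand_in(): hands the job in, once; it reports no verdict.
The state is a dict: "time_s": time; "qpos": joint angles; "joint_vel": joint speeds; "tau": joint torques, N m; "ee_pos": TCP position; "eef_rot": TCP orientation; "force": force on the tool from outside, world axes, zero at the start; "moment": the same for the moment, N m; "grip_width": finger opening in m.
Only numpy, scipy, OpenCV 4.12 (cv2) and the standard library are available. Lean on these libraries where they do the work, as an engineer would, in place of code of your own. Each camera call takes 0.05 s, during which the arm holds its last target.

## Working session

There is one attempt and no reset: what is moved stays moved. The work goes in short steps, Python scripts to look and compute and a tool call to move; the robot and the scene stay as the last step left them, time stands still between calls to the robot, and variables do not carry over. Pictures are saved under pics/ and viewed, and the job is handed in when it is done.

Besides the shell and the picture viewer there is one more tool, called after "Call:" as name([rows], argument=value, ...), one row to a line, values as JSON. jog_arm: Moves the arm, as the interface text tells. Its arguments: {"type":"object","properties":{"moves":{"type":"array","items":{"type":"array"}},"squeeze":{"type":"number"}},"required":["moves"]}

```bash
ls; mkdir -p pics; cat > h.py <<'E'
import numpy as np, cv2
from scipy.spatial.transform import Rotation as R
from station import ctrl, eyes
def snap(n,fn=None):
    c=eyes.camera(n)
    if fn: cv2.imwrite('pics/'+fn,c['frame'][:,:,::-1])
    return c
E
python3 - <<'E'
from h import *
o=ctrl.get_obs(); print(o)
for n in ('scene','top'):
    c=snap(n,n+'0.png'); print({k:v for k,v in c.items() if k!='frame'})
E
```

```text
pics
{'time_s': 0.0, 'qpos': array([-1.38058872e+00,  3.00438253e-01,  1.52158187e+00,  1.66469265e-05,
        1.32072392e+00, -6.66470740e-02]), 'joint_vel': array([-0.00052162, -0.00020402, -0.00067015, -0.00192733, -0.00115008,
       -0.00096292]), 'tau': array([-1.39397522e-03, -5.31803656e+01, -3.52737594e+01,  7.07567786e-02,
        2.43562093e-02, -1.02509939e-04]), 'ee_pos': array([ 0.13964147, -0.53166585,  0.17660404]), 'eef_rot': array([-3.14044490e+00, -9.27680542e-05,  2.56850499e-01]), 'force': array([ 0.57992232, -0.1674554 , -0.03341735]), 'moment': array([-0.02198492,  0.01614506, -0.00054792]), 'grip_width': 0.09455614354899677}
{'vertical_fov': 56.53759291494844, 'cx': 330.49800586493376, 'cy': 198.31380292576577, 'k1': 0.01426086223513493, 'eye': array([ 1.20372423, -0.36164863,  0.86360633]), 'attitude': array([-2.40320638, -0.0210258 ,  1.13356242])}
{'vertical_fov': 42.30217640055449, 'cx': 324.67255587829703, 'cy': 201.43039788435595, 'k1': 0.022403330403515356, 'eye': array([ 0.45661922, -0.08016463,  1.67959574]), 'attitude': array([-3.05474995e+00,  2.57162422e-04, -1.54773614e+00])}
```

View pics/scene0.png

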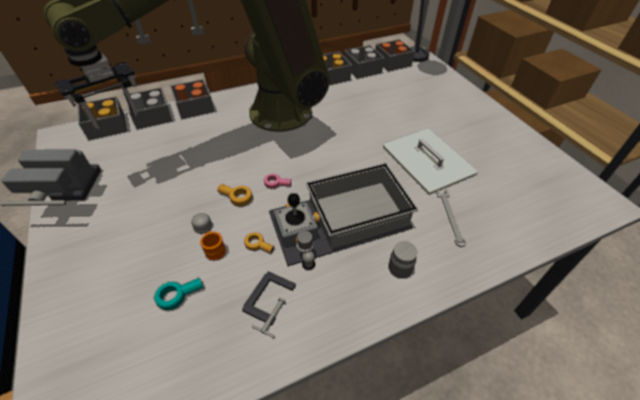

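View pics/top0.png

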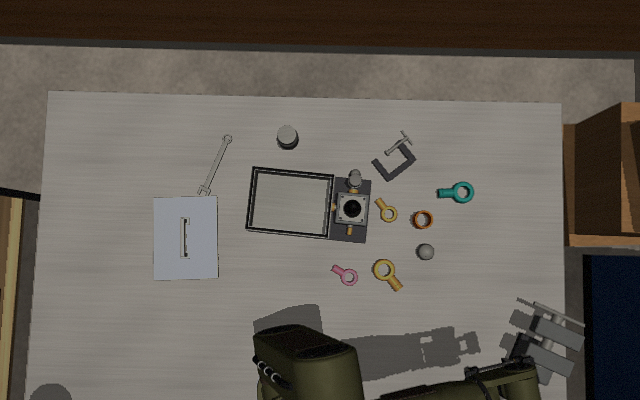

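```bash
cat >> h.py <<'E'
def K(c):
    f=200/np.tan(np.radians(c['vertical_fov']/2)); return np.array([[f,0,c['cx']],[0,f,c['cy']],[0,0,1.]])
def ray(c,uv):
    p=cv2.undistortPoints(np.array(uv,float).reshape(-1,1,2),K(c),np.array([c['k1'],0,0,0.])).reshape(-1,2)
    d=np.c_[p,np.ones(len(p))]@R.from_euler('xyz',c['attitude']).as_matrix().T
    return np.array(c['eye']),d
def onz(c,uv,z):
    e,d=ray(c,uv); return e+d*((z-e[2])/d[:,2])[:,None]
def proj(c,P):
    m=R.from_euler('xyz',c['attitude']).as_matrix()
    p=(np.atleast_2d(P)-c['eye'])@m
    return cv2.projectPoints(p.reshape(-1,1,3),np.zeros(3),np.zeros(3),K(c),np.array([c['k1'],0,0,0.]))[0].reshape(-1,2)
def crop(c,x0,y0,w,h,s,fn):
    cv2.imwrite('pics/'+fn,cv2.resize(c['frame'][y0:y0+h,x0:x0+w,::-1],None,fx=s,fy=s,interpolation=cv2.INTER_CUBIC))
E
python3 - <<'E'
from h import *
c=snap('top'); np.save('top0.npy',c,allow_pickle=True)
crop(c,320,170,160,125,5,'t_fit.png')
crop(c,145,120,240,170,3,'t_dry.png')
s=snap('scene'); crop(s,150,160,170,150,4,'s_fit.png')
f=c['frame']; hsv=cv2.cvtColor(f,cv2.COLOR_RGB2HSV)
m=cv2.inRange(hsv,(5,80,60),(30,255,255)); m[:150]=0;m[310:]=0
n,l,st,ce=cv2.connectedComponentsWithStats(m)
for i in range(1,n):
    if st[i,4]>20: print(st[i],ce[i],onz(c,[ce[i]],0.024)[0], np.median(hsv[l==i],axis=0))
E
```

```text
[ 564  150   76   97 1362] [586.00367107 214.51395007] [ 0.57803569 -0.91061306  0.024     ] [ 15. 135. 106.]
[ 621  150   19   83 1438] [629.40055633 193.53129346] [ 0.64845013 -1.04889343  0.024     ] [ 15. 136.  72.]
[349 189  10   5  35] [353.25714286 190.82857143] [ 0.6370911  -0.16765051  0.024     ] [ 17. 152. 128.]
[   0  196   23  114 2099] [  8.98951882 248.70033349] [0.42763853 0.91853517 0.024     ] [ 19. 104. 133.]
[375 198  22  24 222] [385.70720721 209.98198198] [ 0.57768284 -0.27286267  0.024     ] [ 20. 144. 139.]
[332 203   3   8  22] [332.90909091 206.31818182] [ 0.58556412 -0.10322853  0.024     ] [ 17.  146.5 135.5]
[412 210  21  19 145] [422.05517241 219.50344828] [ 0.54981532 -0.38951783  0.024     ] [ 15. 187. 129.]
[347 227   5   8  36] [349.11111111 230.80555556] [ 0.50822244 -0.15673729  0.024     ] [ 18.  154.  130.5]
[373 259  30  33 384] [387.5078125 274.28125  ] [ 0.37331202 -0.28110906  0.024     ] [ 19. 145. 139.]
```

View pics/t_fit.png

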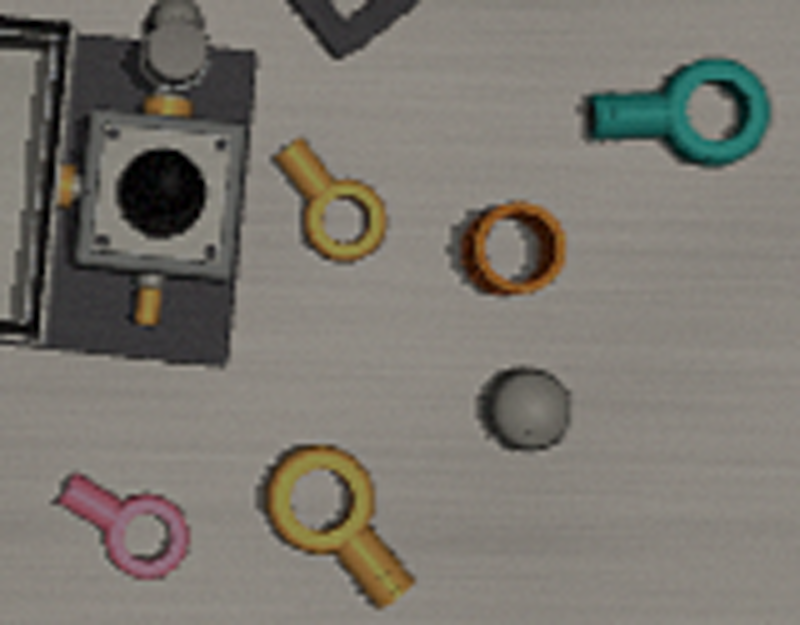

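View pics/t_dry.png

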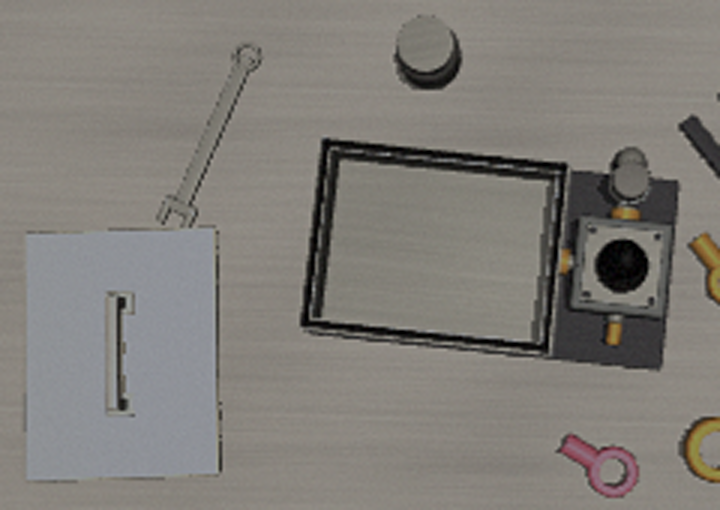

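View pics/s_fit.png

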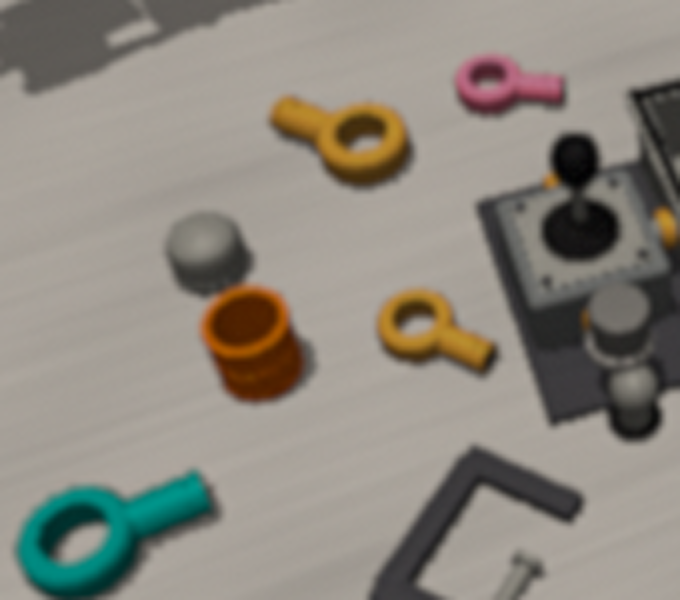

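The three fittings present are the coupling, at top-view (423,219), the chrome cap (425,251) and a banjo. No nipple is visible. Four things could be the banjo: brass (387,210), a larger brass one (386,272), pink (345,275) and turquoise (457,192). The smaller brass one at (387,210) fits the description, and the enlarged crop confirms it. The lid's long side runs along world x, so it needs about a 90° turn.

```bash
python3 - <<'E'
from h import *
c=snap('top'); f=c['frame']; hsv=cv2.cvtColor(f,cv2.COLOR_RGB2HSV)
def comp(m,uv):
    n,l=cv2.connectedComponents(m); 
    k=l[uv[1],uv[0]]; return (l==k).astype(np.uint8)
def rect(m,z):
    ct=max(cv2.findContours(m,cv2.RETR_EXTERNAL,cv2.CHAIN_APPROX_NONE)[0],key=cv2.contourArea)
    P=onz(c,ct.reshape(-1,2),z)[:,:2]
    r=cv2.minAreaRect((P*1000).astype(np.float32)); return r,ct
print('lid hsv',hsv[250,170],'table',hsv[300,150], 'seal',hsv[172,280])
lm=comp(cv2.inRange(hsv,(100,15,100),(130,90,255)),(165,260))
r,ct=rect(lm,0.018); print('lid rect',r)
# console/tub rect
dk=cv2.inRange(hsv,(0,0,0),(180,255,45)); cv2.imwrite('pics/dk.png',dk[150:260,230:390].repeat(4,0).repeat(4,1))
# banjo
m=comp(cv2.inRange(hsv,(14,90,70),(28,255,255)),(376,204)) 
r,ct=rect(m,0.012); print('banjo',r,m.sum())
ys,xs=np.nonzero(m); P=onz(c,np.c_[xs,ys],0.018)[:,:2]*1000
print(P.mean(0), P.min(0),P.max(0))
# hole
ho=cv2.findContours(m,cv2.RETR_CCOMP,cv2.CHAIN_APPROX_NONE)
for a,h in zip(ho[0],ho[1][0]): 
    if h[3]>=0: 
        M=a.reshape(-1,2).mean(0); print('hole',M,onz(c,[M],0.012))
# coupling
m=cv2.inRange(hsv,(5,120,50),(22,255,255)); m[:,:405]=0;m[:,440:]=0;m[:205]=0;m[235:]=0
ct=max(cv2.findContours(m,cv2.RETR_EXTERNAL,cv2.CHAIN_APPROX_NONE)[0],key=cv2.contourArea)
print('coupl', cv2.minEnclosingCircle(ct))
f2=c['frame'][235:268,408:444]; cv2.imwrite('pics/cap.png',cv2.resize(f2[:,:,::-1],None,fx=14,fy=14,interpolation=cv2.INTER_NEAREST))
E
```

```text
lid hsv [109  14 151] table [ 16  24 138] seal [108  14  94]
lid rect ((628.63720703125, -58.81298828125), (1290.233154296875, 2108.595947265625), 1.321515679359436)
banjo ((629.258056640625, -58.7113037109375), (1294.89208984375, 2116.21044921875), 1.3193141222000122) 249639
[617.53018437 -59.32213543] [  -33.7586202  -1098.08329697] [1292.22560078 1009.95022573]
hole [  6. 315.] [[0.21978284 0.9184823  0.012     ]]
hole [  7. 313.] [[0.22602001 0.9158894  0.012     ]]
hole [  8. 300.] [[0.266384   0.91606406 0.012     ]]
hole [  9. 273.] [[0.35079514 0.91970792 0.012     ]]
hole [ 11.  254.5] [[0.40920536 0.91803893 0.012     ]]
hole [635.  228.5] [[ 0.53775413 -1.07037945  0.012     ]]
hole [636. 224.] [[ 0.55223137 -1.0739572   0.012     ]]
hole [633. 224.] [[ 0.55200275 -1.06450949  0.012     ]]
hole [633. 222.] [[ 0.55841093 -1.06469719  0.012     ]]
hole [636.28571429 221.28571429] [[ 0.56094971 -1.07511611  0.012     ]]
hole [633. 219.] [[ 0.56803143 -1.06497781  0.012     ]]
hole [634. 217.] [[ 0.57452572 -1.06831765  0.012     ]]
hole [636.5 215. ] [[ 0.58113609 -1.07638875
[... 9995 characters left out ...]
24. 133.] [[ 0.84732815 -1.04373186  0.012     ]]
hole [622.4 134.5] [[ 0.84227851 -1.03849419  0.012     ]]
hole [628. 131.] [[ 0.8541795  -1.05669162  0.012     ]]
hole [626. 131.] [[ 0.85405489 -1.05029003  0.012     ]]
hole [624. 131.] [[ 0.8539301  -1.04388657  0.012     ]]
hole [622. 130.] [[ 0.85710791 -1.0375574   0.012     ]]
hole [627.6 127.5] [[ 0.86571568 -1.05568723  0.012     ]]
hole [622.28571429 126.28571429] [[ 0.86940177 -1.03875491  0.012     ]]
hole [622. 124.] [[ 0.87694552 -1.0380115   0.012     ]]
hole [568.26811594 148.7173913 ] [[ 0.7919     -0.86385261  0.012     ]]
hole [630.5 123. ] [[ 0.88077466 -1.06533052  0.012     ]]
coupl ((422.0, 219.0), 10.440406799316406)
```

View pics/dk.png

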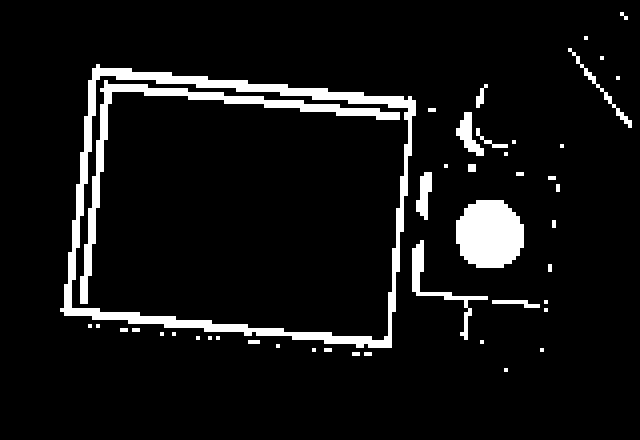

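View pics/cap.png

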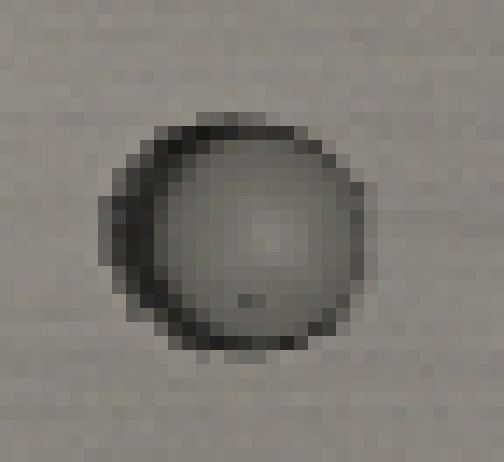

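```bash
python3 - <<'E'
from h import *
np.set_printoptions(precision=4,suppress=True)
c=snap('top'); f=c['frame']; hsv=cv2.cvtColor(f,cv2.COLOR_RGB2HSV)
q=np.array([(97,69),(413,103),(389,344),(66,311)])/4+[229.6,149.6]
Q=onz(c,q,0.090)[:,:2]; print('tub',Q, [np.linalg.norm(Q[i]-Q[i-1]) for i in range(4)],Q.mean(0))
u=(Q[0]-Q[1])+(Q[3]-Q[2]); v=(Q[0]-Q[3])+(Q[1]-Q[2]); print('yaw',np.arctan2(-u[0],u[1]),np.arctan2(v[1],v[0]))
yaw=np.arctan2(-u[0],u[1]); t=Q.mean(0)
k=onz(c,[[352.5-.4,208.5-.4]],0.142)[0]; print('knob',k, 'pred',t+0.195*np.array([np.sin(yaw),-np.cos(yaw)]))
# lid
b=f.astype(int); m=((b[:,:,2]-b[:,:,0])>3).astype(np.uint8)*((b.sum(2)>300).astype(np.uint8)); m[:180]=0;m[300:]=0;m[:,:140]=0;m[:,235:]=0
m=cv2.morphologyEx(m,cv2.MORPH_OPEN,np.ones((3,3),np.uint8))
ct=max(cv2.findContours(m,cv2.RETR_EXTERNAL,cv2.CHAIN_APPROX_NONE)[0],key=cv2.contourArea)
P=onz(c,ct.reshape(-1,2),0.018)[:,:2]; r=cv2.minAreaRect((P*1000).astype(np.float32)); print('lid',r)
crop(c,150,190,72,95,7,'lid.png')
for lo,x0,x1,y0,y1 in (((10,70,60),365,400,192,226),):
    m=cv2.inRange(hsv,lo,(30,255,255)); z=np.zeros_like(m); z[y0:y1,x0:x1]=m[y0:y1,x0:x1]
    cn,h=cv2.findContours(z,cv2.RETR_CCOMP,cv2.CHAIN_APPROX_NONE)
    for a,hh in zip(cn,h[0]): print(len(a),hh[3],cv2.minEnclosingCircle(a))
    a=max(cn,key=cv2.contourArea); P=onz(c,a.reshape(-1,2),0.018)[:,:2]*1000
    print(cv2.minAreaRect(P.astype(np.float32)))
print('coup top',onz(c,[[423.4,218.8]],0.058),'cap',onz(c,[[425.3,251.6]],0.02))
s=snap('scene'); crop(s,190,200,60,70,9,'s_cc.png')
print(proj(s,[[0.5522,-0.38,0.058]]))
E
```

```text
tub [[ 0.6976  0.1456]
 [ 0.6767 -0.1   ]
 [ 0.4899 -0.0857]
 [ 0.5095  0.1629]] [np.float64(0.18886687680932246), np.float64(0.24656344019522067), np.float64(0.18734090618232463), np.float64(0.24931649481886123)] [0.5934 0.0307]
yaw -0.08180970488201514 -0.08409471941533954
knob [ 0.5724 -0.1589  0.142 ] pred [ 0.5775 -0.1636]
lid ((475.72845458984375, 367.7406921386719), (260.7536926269531, 198.13356018066406), 3.015810012817383)
61 -1 ((386.0, 209.0), 13.601571083068848)
28 0 ((389.0, 213.5), 5.590270042419434)
((578.084716796875, -271.22430419921875), (86.21073913574219, 50.37984848022461), 45.99946975708008)
coup top [[ 0.5502 -0.3874  0.058 ]] cap [[ 0.4477 -0.4012  0.02  ]]
[[213.2777 238.9415]]
```

View pics/lid.png

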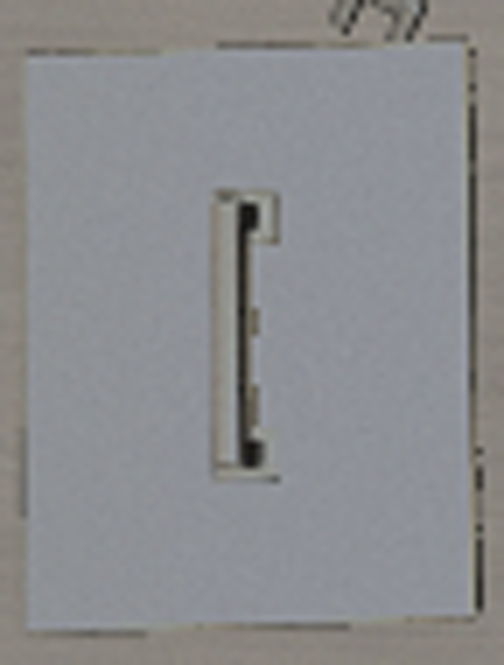

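View pics/s_cc.png

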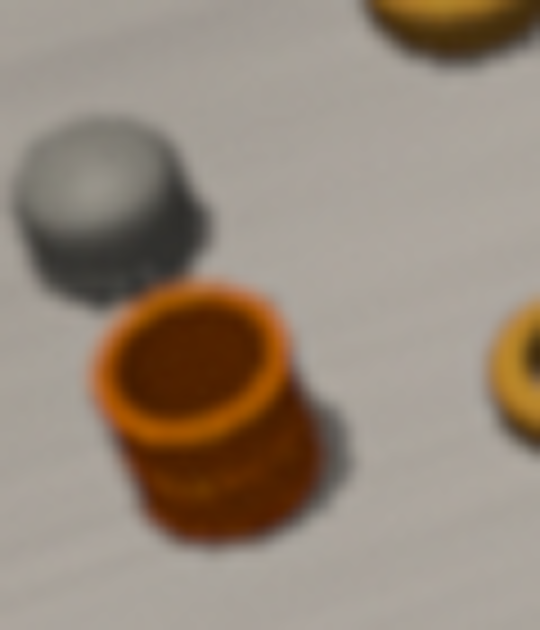

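```bash
cat >> h.py <<'E'
def tri(c1,uv1,c2,uv2):
    A=np.zeros((3,3));b=np.zeros(3);L=[]
    for c,uv in((c1,uv1),(c2,uv2)):
        e,d=ray(c,[uv]); d=d[0]/np.linalg.norm(d[0]); M=np.eye(3)-np.outer(d,d); A+=M;b+=M@e; L.append((e,M))
    p=np.linalg.solve(A,b); return p,[np.linalg.norm(M@(p-e)) for e,M in L]
E
python3 - <<'E'
from h import *
np.set_printoptions(precision=4,suppress=True)
c=snap('top');s=snap('scene')
print('coup',tri(c,(423.4,219),s,(211,240.2)))
print('coup z58',onz(c,[(423.4,219)],.058),onz(s,[(211,240.2)],.058))
print('knob scene z142',onz(s,[(150+576/4-.4,160+158/4-.4)],.142))
f=cv2.resize(c['frame'][188:230,362:404],None,fx=8,fy=8,interpolation=cv2.INTER_CUBIC)
m=cv2.inRange(cv2.cvtColor(f,cv2.COLOR_RGB2HSV),(12,80,75),(30,255,255))
cn,h=cv2.findContours(m,cv2.RETR_CCOMP,cv2.CHAIN_APPROX_NONE)
T=lambda a:(np.array(a)+.5)/8-.5+[362,188]
big=max(cn,key=cv2.contourArea)
holes=[a for a,hh in zip(cn,h[0]) if hh[3]>=0]; ho=max(holes,key=cv2.contourArea)
hc=T(ho.reshape(-1,2).mean(0)); bc=T(np.argwhere(m>0)[:,::-1].mean(0))
H=onz(c,[hc],.016)[0];B=onz(c,[bc],.016)[0]; print(hc,bc,H,B,np.degrees(np.arctan2(B[1]-H[1],B[0]-H[0])))
P=onz(c,T(big.reshape(-1,2)),.014)[:,:2]; r=cv2.minAreaRect((P*1000).astype(np.float32));print(r)
d=np.linalg.norm(P-H[:2],axis=1); k=d>d.max()-.006; E=P[k].mean(0); print('tip',E,d.max(),np.degrees(np.arctan2(E[1]-H[1],E[0]-H[0])))
E
```

```text
coup (array([ 0.55  , -0.3873,  0.0536]), [np.float64(0.0008680076291402554), np.float64(0.000868007629140363)])
coup z58 [[ 0.5496 -0.3874  0.058 ]] [[ 0.5538 -0.3863  0.058 ]]
knob scene z142 [[ 0.5784 -0.159   0.142 ]]
[388.7023 213.4312] [385.8939 210.1067] [ 0.5673 -0.2836  0.016 ] [ 0.5779 -0.2744  0.016 ] 41.078931434701595
((580.4920043945312, -273.0116882324219), (87.53961944580078, 52.9156494140625), 38.67393112182617)
tip [ 0.6128 -0.246 ] 0.06118196576978573 39.552420383230384
```

Call:
jog_arm([
  [[190,70,0],[0,0,-2.94],70],
  [[190,70,0],[0,0,-2.94],70],
  [[190,70,0],[0,0,-2.94],70],
  [[190,70,0],[0,0,-2.94],70],
  [[190,70,0],[0,0,-2.94],70],
], squeeze=25)

```text
time_s: 0.87
ee_pos: [0.33, -0.4615, 0.1773]
eef_rot: [3.141, -0.0, -0.0]
force: [-0.4, -0.2, 0.2]
grip_width: 0.0703
```

Call:
jog_arm([
  [[200,70,0],[0,0,0],70],
  [[200,70,0],[0,0,0],70],
  [[200,70,0],[0,0,0],70],
  [[200,70,0],[0,0,0],70],
  [[221,75,0],[0,0,0],70],
])

```text
time_s: 1.28
ee_pos: [0.5273, -0.3937, 0.1772]
eef_rot: [3.141, -0.0, 0.0]
force: [0.4, -0.4, 0.3]
grip_width: 0.0702
```

Call:
jog_arm([
  [[0,0,0],[0,0,0],70],
  [[0,0,-40],[0,0,0],70],
  [[0,0,-80],[0,0,0],70],
  [[0,0,-120],[0,0,0],70],
  [[0,0,-157],[0,0,0],70],
])

```text
time_s: 1.7
ee_pos: [0.5248, -0.3946, 0.018]
eef_rot: [-3.141, 0.0, 0.0]
force: [0.6, -0.5, -0.2]
grip_width: 0.0701
```

Call:
jog_arm([
  [[0,0,0],[0,0,0],50],
  [[0,0,0],[0,0,0],50],
  [[0,0,0],[0,0,0],50],
  [[0,0,0],[0,0,0],50],
  [[0,0,0],[0,0,0],50],
])

```text
time_s: 2.12
ee_pos: [0.5264, -0.3957, 0.0229]
eef_rot: [3.139, -0.003, 0.0]
force: [-0.4, 0.9, 0.5]
grip_width: 0.0503
```

```bash
python3 - <<'E'
from h import *
s=snap('scene'); crop(s,150,150,180,130,4,'a.png'); print(ctrl.get_obs()['ee_pos'],ctrl.get_obs()['grip_width'])
E
```

```text
[ 0.5261164  -0.39551995  0.0222741 ] 0.05000120781530656
```

View pics/a.png

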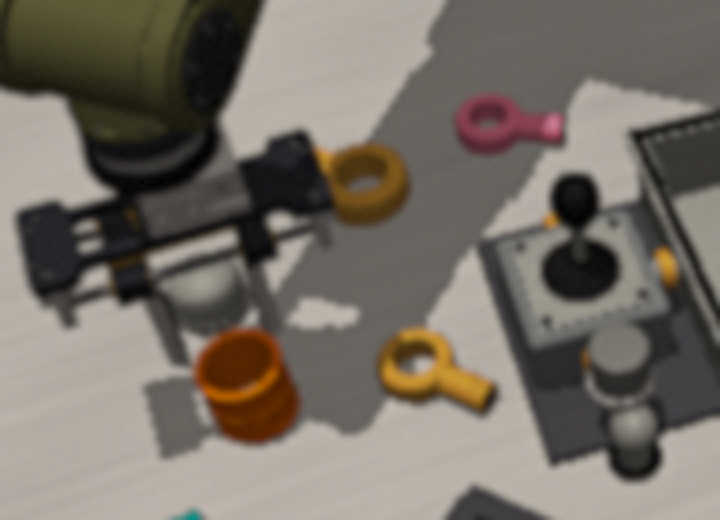

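Call:
jog_arm([
  [[0,0,0],[0,0,0],84],
  [[0,0,0],[0,0,0],84],
  [[0,0,0],[0,0,0],84],
  [[0,0,0],[0,0,0],84],
  [[0,0,0],[0,0,0],84],
])

```text
time_s: 2.58
ee_pos: [0.5254, -0.395, 0.0202]
eef_rot: [3.142, -0.0, 0.0]
force: [-0.2, -0.2, -0.3]
grip_width: 0.08
```

```bash
python3 - <<'E'
from h import *
np.set_printoptions(precision=4,suppress=True)
s=snap('scene'); c=snap('top'); crop(s,190,210,70,60,9,'b.png'); crop(c,395,185,60,80,7,'b2.png'); o=ctrl.get_obs(); print(o['ee_pos'],o['grip_width'],o['force'],o['qpos'])
E
```

```text
[ 0.5254 -0.395   0.0201] 0.08368893951178125 [ 0.16   -0.3947  0.2099] [-0.7003  0.6896  1.3258 -0.      1.1262  0.8703]
```

View pics/b.png

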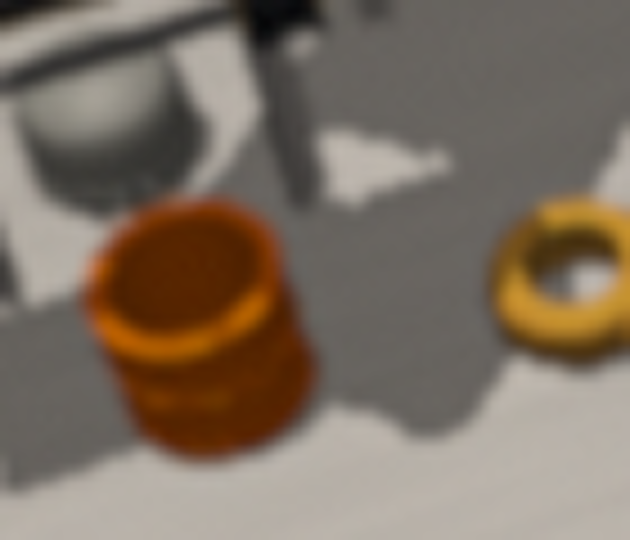

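View pics/b2.png

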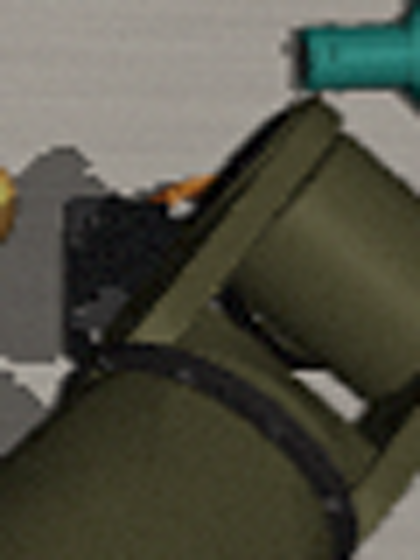

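Call:
jog_arm([
  [[0,7,0],[0,0,0],84],
  [[14,7,0],[0,0,0],84],
  [[28,7,0],[0,0,0],84],
  [[28,7,0],[0,0,0],84],
  [[28,7,0],[0,0,0],60],
])

```text
time_s: 3.1
ee_pos: [0.5534, -0.3874, 0.0198]
eef_rot: [-3.141, 0.0, 0.001]
force: [-0.4, -0.7, -0.2]
grip_width: 0.0802
```

Call:
jog_arm([
  [[0,0,0],[0,0,0],45],
  [[0,0,0],[0,0,0],45],
  [[0,0,0],[0,0,0],45],
  [[0,0,0],[0,0,0],45],
  [[0,0,0],[0,0,0],45],
])

```text
time_s: 3.52
ee_pos: [0.5532, -0.3881, 0.0203]
eef_rot: [3.141, -0.0, -0.0]
force: [-0.9, -0.3, 0.8]
grip_width: 0.0552
```

Call:
jog_arm([
  [[0,0,0],[0,0,0],45],
  [[0,0,40],[0,0,0],45],
  [[0,0,80],[0,0,0],45],
  [[0,0,120],[0,0,0],45],
  [[0,0,150],[0,0,0],45],
])

```text
time_s: 3.93
ee_pos: [0.5537, -0.3881, 0.1738]
eef_rot: [3.14, -0.002, 0.0]
force: [-0.0, -0.2, -0.5]
grip_width: 0.0548
```

Call:
jog_arm([
  [[0,0,40],[0,0,0],45],
  [[0,20,70],[0,0,0],45],
  [[0,60,70],[0,0,0],45],
  [[0,100,70],[0,0,0],45],
  [[10,140,70],[0,0,0],45],
])

```text
time_s: 4.35
ee_pos: [0.5623, -0.2468, 0.2406]
eef_rot: [3.141, -0.0, -0.001]
force: [1.1, 0.7, -0.5]
grip_width: 0.0554
```

Call:
jog_arm([
  [[10,40,0],[0,0,0],45],
  [[20,80,0],[0,0,0],45],
  [[30,120,0],[0,0,0],45],
  [[40,160,0],[0,0,0],45],
  [[50,199,0],[0,0,0],45],
])

```text
time_s: 4.77
ee_pos: [0.6134, -0.0468, 0.2402]
eef_rot: [-3.141, 0.0, 0.0]
force: [0.9, -0.1, -0.3]
grip_width: 0.0551
```

Call:
jog_arm([
  [[7,33,0],[0,0,0],45],
  [[14,66,0],[0,0,0],45],
  [[20,99,0],[0,0,0],45],
  [[29,131,0],[0,0,-0.95],45],
  [[29,131,0],[0,0,-0.95],45],
])

```text
time_s: 5.18
ee_pos: [0.6426, 0.0874, 0.2395]
eef_rot: [-3.141, 0.001, -0.084]
force: [0.0, 0.5, -1.8]
grip_width: 0.0551
```

Call:
jog_arm([
  [[0,-2,-40],[0,0,0],45],
  [[0,-2,-80],[0,0,0],45],
  [[0,-2,-120],[0,0,0],45],
  [[0,-2,-155],[0,0,0],45],
  [[0,-2,-180],[0,0,0],45],
])

```text
time_s: 5.6
ee_pos: [0.6408, 0.0797, 0.0564]
eef_rot: [3.141, 0.004, -0.083]
force: [0.7, -0.6, -1.3]
grip_width: 0.0548
```

Call:
jog_arm([
  [[0,0,-10],[0,0,0],45],
  [[0,0,-21],[0,0,0],45],
  [[0,0,-21],[0,0,0],45],
  [[0,0,-21],[0,0,0],66],
  [[0,0,-21],[0,0,0],66],
])

```text
time_s: 6.02
ee_pos: [0.6434, 0.0801, 0.0411]
eef_rot: [-3.141, -0.003, -0.083]
force: [-0.1, 0.2, 0.1]
grip_width: 0.0643
```

Call:
jog_arm([
  [[0,0,0],[0,0,0],66],
  [[0,0,0],[0,0,0],66],
  [[0,0,30],[0,0,0],66],
  [[0,0,70],[0,0,0],66],
  [[0,0,110],[0,0,0],66],
])

```text
time_s: 6.43
ee_pos: [0.6419, 0.08, 0.1506]
eef_rot: [3.141, 0.001, -0.083]
force: [0.7, -0.1, -0.1]
grip_width: 0.0664
```

Going back above the cap area, then a look before I grasp.

Call:
jog_arm([
  [[-10,-10,40],[0,0,0],74],
  [[-20,-50,80],[0,0,0.95],74],
  [[-40,-90,80],[0,0,0.95],74],
  [[-60,-130,80],[0,0,0.95],74],
  [[-80,-165,80],[0,0,0.95],74],
])

```text
time_s: 6.85
ee_pos: [0.57, -0.0713, 0.2305]
eef_rot: [3.141, -0.003, 0.001]
force: [1.0, -0.2, 0.3]
grip_width: 0.0744
```

Call:
jog_arm([
  [[-10,-40,0],[0,0,0],74],
  [[-20,-80,0],[0,0,0],74],
  [[-35,-115,0],[0,0,0],74],
  [[-55,-150,0],[0,0,0],74],
  [[-75,-180,-10],[0,0,0],74],
])

```text
time_s: 7.27
ee_pos: [0.4951, -0.2522, 0.221]
eef_rot: [3.14, -0.003, -0.0]
force: [1.1, -0.3, -0.7]
grip_width: 0.0739
```

```bash
python3 - <<'E'
from h import *
np.set_printoptions(precision=4,suppress=True)
s=snap('scene','c1.png'); c=snap('top','c2.png'); o=ctrl.get_obs(); print(o['ee_pos'],o['eef_rot'])
crop(s,185,190,60,60,9,'c3.png')
E
```

```text
[ 0.493  -0.2534  0.2184] [ 3.1413  0.0009 -0.0044]
```

View pics/c1.png

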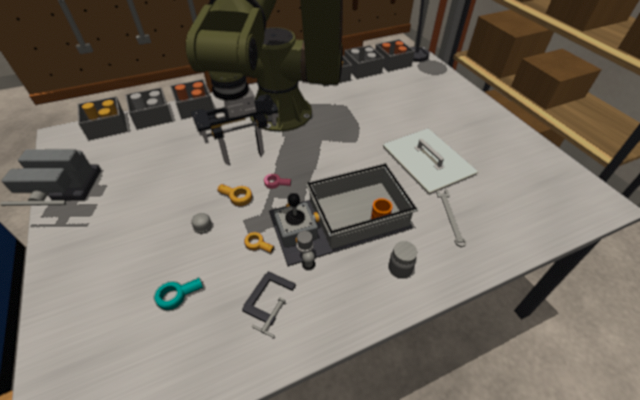

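View pics/c3.png

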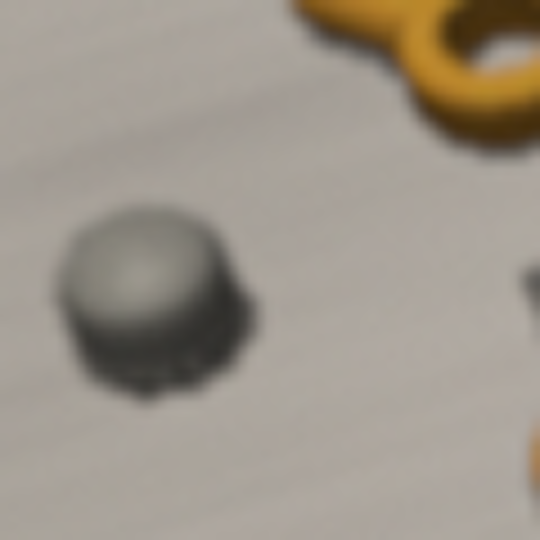

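View pics/c2.png

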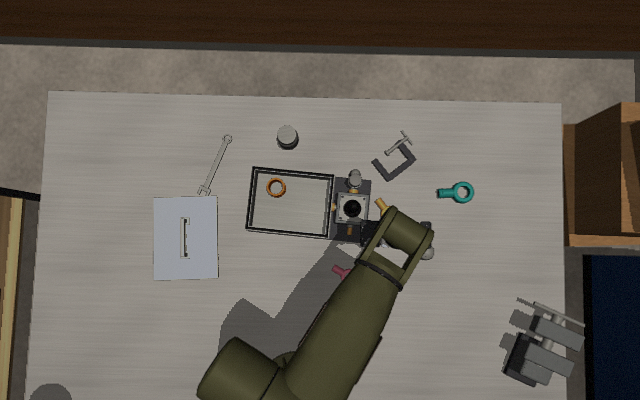

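```bash
python3 - <<'E'
from h import *
np.set_printoptions(precision=4,suppress=True)
s=snap('scene');print(onz(s,[(201.3,224),(201.3,233)],.02)); print(proj(s,[[.448,-.401,.046],[.448,-.401,0],[.475,-.401,0]]))
print(ctrl.get_obs()['ee_pos'])
E
```

```text
[[ 0.4555 -0.3996  0.02  ]
 [ 0.4876 -0.4064  0.02  ]]
[[198.0427 216.4974]
 [201.8781 226.5787]
 [203.9086 233.3873]]
[ 0.4944 -0.2516  0.2191]
```

Call:
jog_arm([
  [[-12,-38,0],[0,0,0],74],
  [[-24,-76,0],[0,0,0],74],
  [[-34,-114,0],[0,0,0],74],
  [[-43,-149,0],[0,0,0],74],
  [[-43,-149,-30],[0,0,0],74],
])

```text
time_s: 7.83
ee_pos: [0.453, -0.4046, 0.1939]
eef_rot: [3.134, -0.006, -0.003]
force: [0.4, -0.5, 0.7]
grip_width: 0.0743
```

Call:
jog_arm([
  [[0,0,-40],[0,0,0],74],
  [[0,0,-80],[0,0,0],74],
  [[0,0,-120],[0,0,0],74],
  [[0,0,-155],[0,0,0],74],
  [[0,0,-182],[0,0,0],74],
])

```text
time_s: 8.25
ee_pos: [0.453, -0.3974, 0.0045]
eef_rot: [-3.14, 0.001, 0.001]
force: [0.3, -0.5, 0.4]
grip_width: 0.0736
```

Call:
jog_arm([
  [[0,0,0],[0,0,0],40],
  [[0,0,0],[0,0,0],40],
  [[0,0,0],[0,0,0],40],
  [[0,0,0],[0,0,0],40],
  [[0,0,0],[0,0,0],40],
], squeeze=35)

```text
time_s: 8.67
ee_pos: [0.4536, -0.3997, 0.0091]
eef_rot: [3.139, -0.002, 0.0]
force: [0.8, -0.9, 7.6]
grip_width: 0.0443
```

Call:
jog_arm([
  [[0,0,0],[0,0,0],40],
  [[0,0,30],[0,0,0],40],
  [[0,0,60],[0,0,0],40],
  [[0,0,100],[0,0,0],40],
  [[0,0,140],[0,0,0],40],
])

```text
time_s: 9.08
ee_pos: [0.4524, -0.3986, 0.1494]
eef_rot: [3.141, -0.0, 0.0]
force: [0.5, 0.0, -0.2]
grip_width: 0.0399
```

```bash
python3 - <<'E'
from h import *
s=snap('scene'); crop(s,130,150,200,150,4,'d.png')
E
```

View pics/d.png

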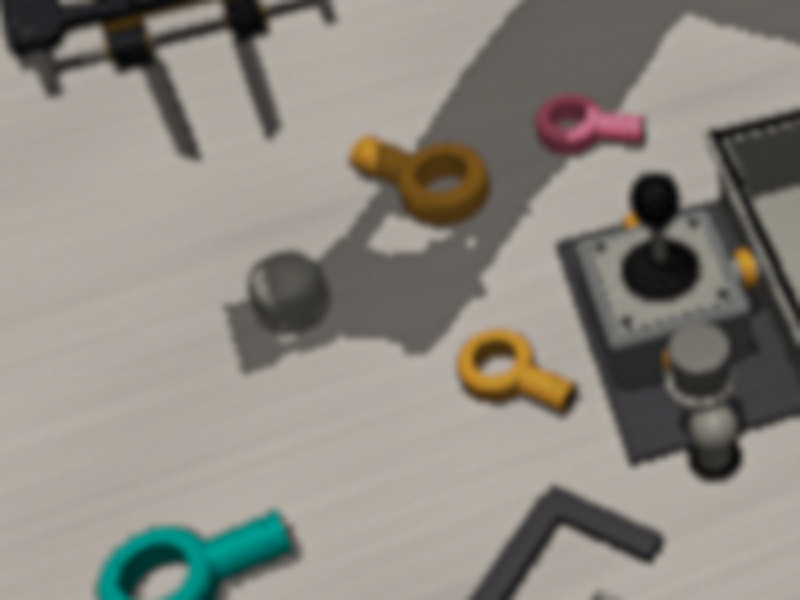

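```bash
python3 - <<'E'
from h import *
np.set_printoptions(precision=4,suppress=True)
s=snap('scene'); crop(s,175,200,50,50,11,'e1.png');c=snap('top'); crop(c,395,225,60,50,10,'e2.png')
print(proj(s,[[.453,-.40,.046],[.453,-.40,0],[.453,-.40,.02]]),proj(c,[[.453,-.40,.046],[.453,-.40,0]]))
E
```

```text
[[198.7774 217.6415]
 [202.5989 227.712 ]
 [200.9678 223.4126]] [[426.5179 249.9949]
 [423.7259 249.8964]]
```

View pics/e1.png

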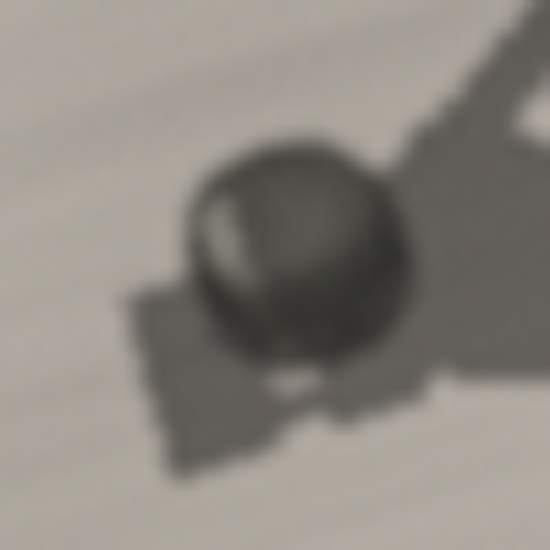

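View pics/e2.png

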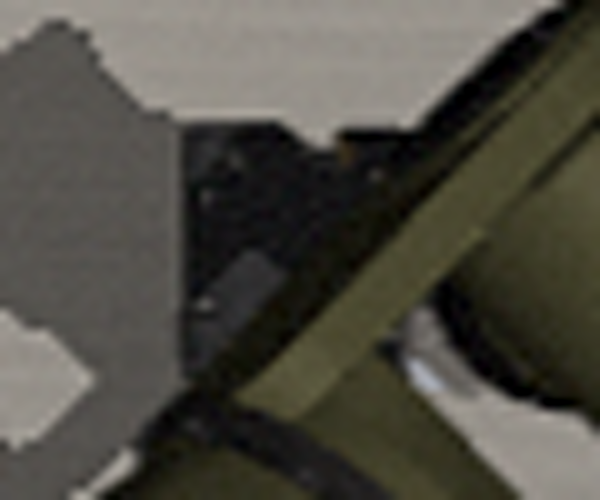

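Call:
jog_arm([
  [[0,30,20],[0,0,0],74],
  [[0,70,30],[0,0,0],74],
  [[-20,110,30],[0,0,0],74],
  [[-50,140,30],[0,0,0],74],
  [[-70,170,30],[0,0,0],74],
])

```text
time_s: 9.65
ee_pos: [0.3809, -0.2271, 0.176]
eef_rot: [-3.141, 0.001, 0.001]
force: [0.6, -0.1, 1.4]
grip_width: 0.0699
```

```bash
python3 - <<'E'
from h import *
np.set_printoptions(precision=4,suppress=True)
s=snap('scene'); crop(s,175,200,50,50,11,'e3.png');c=snap('top'); crop(c,395,225,60,50,10,'e4.png')
print(ctrl.get_obs()['ee_pos'])
E
```

```text
[ 0.3799 -0.2254  0.1764]
```

View pics/e3.png

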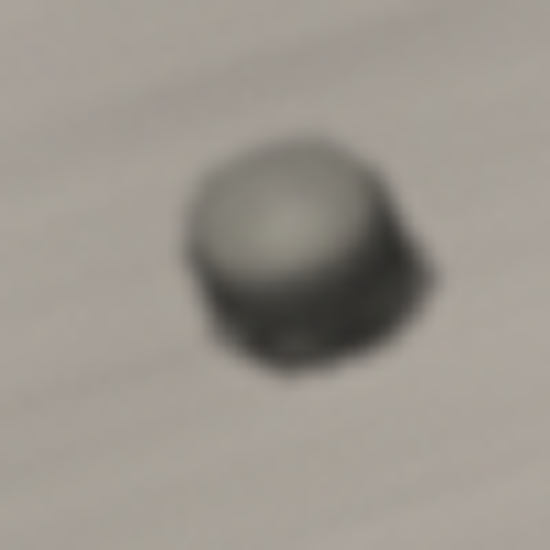

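View pics/e4.png

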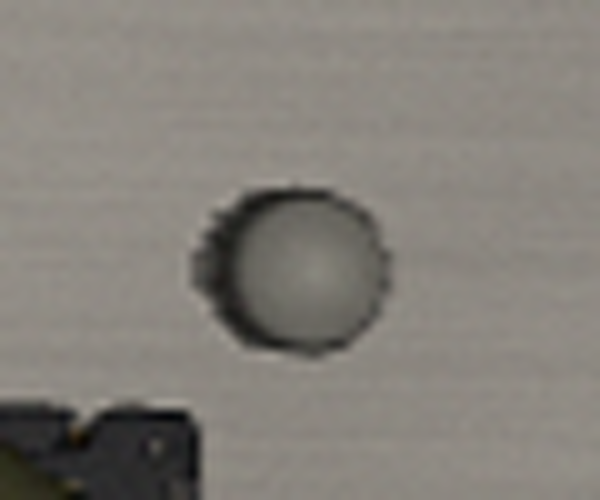

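Call:
jog_arm([
  [[15,-38,0],[0,0,0],74],
  [[30,-76,0],[0,0,0],74],
  [[45,-114,0],[0,0,0],74],
  [[60,-150,0],[0,0,0],74],
  [[69,-175,0],[0,0,0],74],
])

```text
time_s: 10.17
ee_pos: [0.4522, -0.4068, 0.1757]
eef_rot: [-3.141, 0.001, -0.001]
force: [0.1, 0.9, 0.1]
grip_width: 0.0741
```

Call:
jog_arm([
  [[0,0,-35],[0,0,0],74],
  [[0,0,-75],[0,0,0],74],
  [[0,0,-110],[0,0,0],74],
  [[0,0,-140],[0,0,0],74],
  [[0,0,-155],[0,0,0],74],
])

```text
time_s: 10.58
ee_pos: [0.4501, -0.4028, 0.017]
eef_rot: [-3.138, 0.004, -0.0]
force: [-0.1, 0.3, 0.1]
grip_width: 0.0738
```

Call:
jog_arm([
  [[0,0,-5],[0,0,0],74],
  [[0,0,-10],[0,0,0],74],
  [[0,0,-14],[0,0,0],74],
  [[0,0,-17],[0,0,0],74],
  [[0,0,-17],[0,0,0],74],
])

```text
time_s: 11.0
ee_pos: [0.4518, -0.4041, 0.0052]
eef_rot: [3.141, -0.001, 0.0]
force: [0.1, -0.9, -0.9]
grip_width: 0.0742
```

Call:
jog_arm([
  [[-2,3,-2],[0,0,0],74],
  [[-2,3,-2],[0,0,0],65],
  [[-2,3,-2],[0,0,0],58],
  [[-2,3,-2],[0,0,0],52],
  [[-2,3,-2],[0,0,0],52],
], squeeze=20)

```text
time_s: 11.42
ee_pos: [0.4497, -0.4009, 0.0031]
eef_rot: [3.142, -0.0, 0.0]
force: [0.3, 2.2, 0.7]
grip_width: 0.053
```

Call:
jog_arm([
  [[0,0,0],[0,0,0],48],
  [[0,0,0],[0,0,0],48],
  [[0,0,0],[0,0,0],48],
  [[0,0,0],[0,0,0],48],
  [[0,0,0],[0,0,0],48],
])

```text
time_s: 11.83
ee_pos: [0.4496, -0.4008, 0.0028]
eef_rot: [-3.141, 0.0, 0.0]
force: [-0.1, 2.0, 0.9]
grip_width: 0.0484
```

```bash
python3 - <<'E'
from h import *
np.set_printoptions(precision=4,suppress=True)
s=snap('scene'); crop(s,165,180,75,65,10,'e5.png');c=snap('top'); print(ctrl.get_obs()['grip_width'],ctrl.get_obs()['force'])
E
```

```text
0.048877160086209875 [0.0846 2.7991 1.9565]
```

View pics/e5.png

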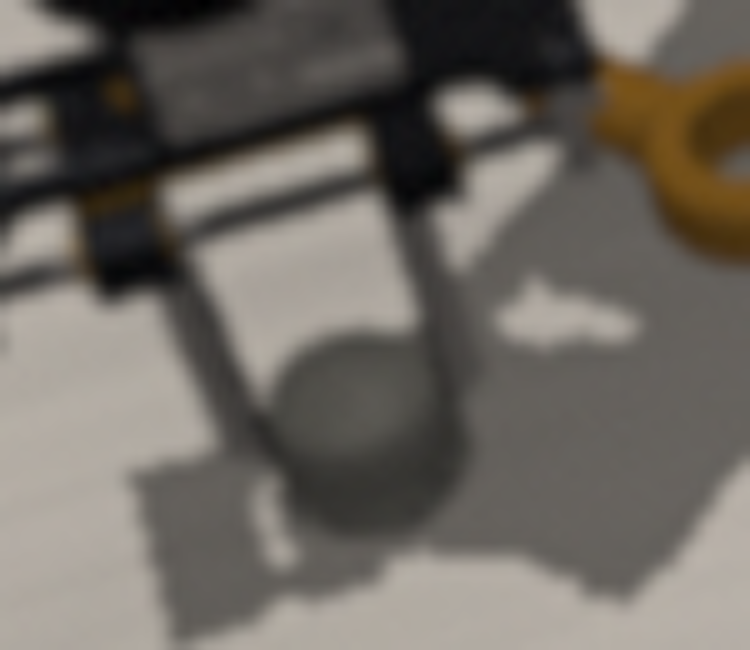

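```bash
python3 - <<'E'
from h import *
np.set_printoptions(precision=1,suppress=True)
s=snap('scene')
f=lambda P:(proj(s,P)-[165,180]+.45)*10
print(f([[.4576,-.425,.003],[.4576,-.4365,.003],[.4576,-.376,.003],[.4576,-.364,.003],[.45,-.40,.0],[.45,-.4,.046],[.477,-.4,0],[.45,-.427,.01],[.45,-.373,.01]]))
E
```

```text
[[293.2 515.2]
 [252.1 528.4]
 [465.1 459.9]
 [506.5 446.6]
 [378.3 474.1]
 [340.  373.4]
 [398.6 542.3]
 [274.5 483.2]
 [464.3 422.8]]
```

```bash
python3 - <<'E'
from h import *
np.set_printoptions(precision=1,suppress=True)
s=snap('scene')
f=lambda P:(proj(s,P)-[150,150]+.4)*4
print('a.png expected tips',f([[.526,-.426,.0223],[.526,-.365,.0223]]))
g=s['frame'][180:245,165:240].astype(float); g=np.clip((g/150)**0.5*255,0,255).astype(np.uint8)
cv2.imwrite('pics/e6.png',cv2.resize(g[:,:,::-1],None,fx=10,fy=10,interpolation=cv2.INTER_CUBIC))
E
```

```text
a.png expected tips [[188.8 382.5]
 [278.6 352.6]]
```

View pics/e6.png

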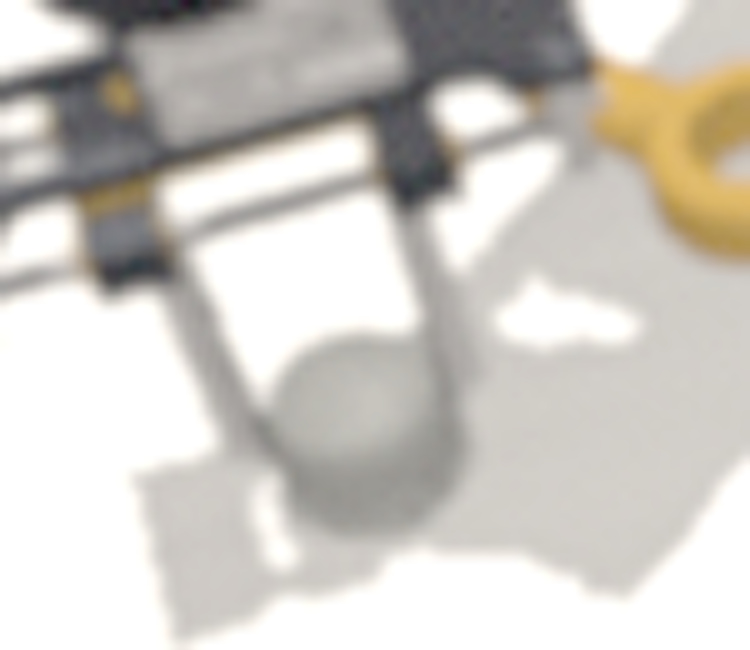

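```bash
python3 - <<'E'
from h import *
np.set_printoptions(precision=4,suppress=True)
s=snap('scene'); o=ctrl.get_obs(); print(o['qpos'],o['ee_pos'])
print(proj(s,[[.494,-.2525-.045,.2187],[.494,-.2525+.045,.2187]]))
im=cv2.imread('pics/c1.png')[90:180,180:280]; cv2.imwrite('pics/e7.png',cv2.resize(im,None,fx=7,fy=7,interpolation=cv2.INTER_CUBIC))
im=cv2.imread('pics/scene0.png')[50:150,50:150]; cv2.imwrite('pics/e8.png',cv2.resize(im,None,fx=6,fy=6,interpolation=cv2.INTER_CUBIC))
y=.2569; j=np.array([-np.sin(y),np.cos(y),0])*.055; p=np.array([.1396,-.5317,.1766]); print(proj(s,[p-j,p+j]))
E
```

```text
[-0.7889  0.6041  1.516   0.      1.0215  0.7816] [ 0.4496 -0.4009  0.0029]
[[227.3826 172.1094]
 [262.2542 162.288 ]]
[[100.3272 135.4785]
 [138.7257 121.3793]]
```

View pics/e7.png

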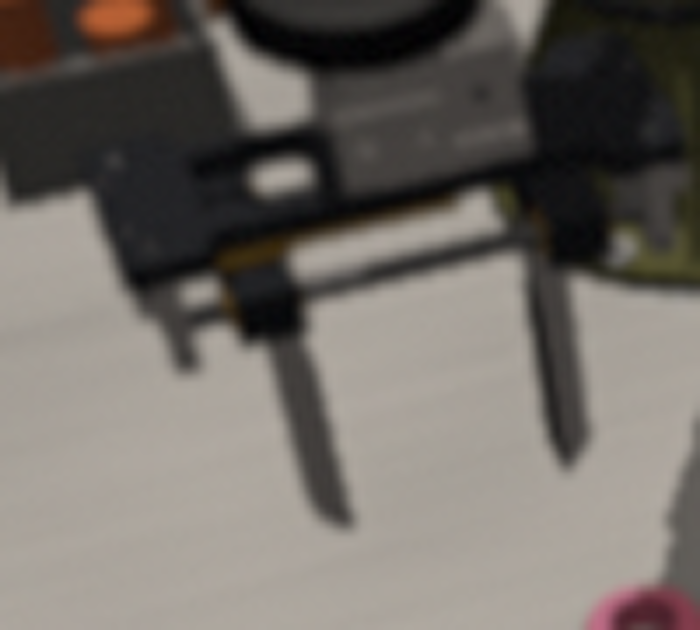

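View pics/e8.png

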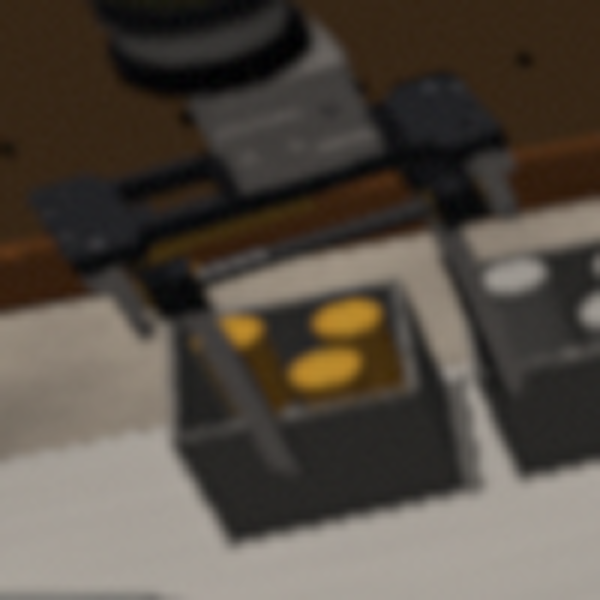

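```bash
python3 - <<'E'
from h import *
np.set_printoptions(precision=4,suppress=True)
s=snap('scene')
for dz in (0,.01,.02,.03): print(dz,proj(s,[[.494,-.2525-.045,.2187+dz],[.494,-.2525+.045,.2187+dz],[.1396+.014,-.5317-.053,.1766+dz]]).round(1).tolist())
E
```

```text
0 [[227.4, 172.1], [262.3, 162.3], [100.4, 135.5]]
0.01 [[226.6, 169.2], [261.8, 159.4], [98.9, 132.7]]
0.02 [[225.9, 166.2], [261.3, 156.4], [97.3, 129.8]]
0.03 [[225.1, 163.1], [260.9, 153.3], [95.7, 126.9]]
```

Call:
jog_arm([
  [[0,0,0],[0,0,0],76],
  [[0,0,0],[0,0,0],76],
  [[0,0,0],[0,0,0],76],
  [[0,0,0],[0,0,0],76],
  [[0,0,0],[0,0,0],76],
])

```text
time_s: 12.55
ee_pos: [0.4496, -0.401, 0.0029]
eef_rot: [3.141, -0.0, 0.0]
force: [0.5, 0.2, 0.1]
grip_width: 0.0754
```

Call:
jog_arm([
  [[0,0,-1],[0,0,0],76],
  [[0,0,-2],[0,0,0],76],
  [[0,0,-3],[0,0,0],76],
  [[0,0,-4],[0,0,0],76],
  [[0,0,-5],[0,0,0],76],
])

```text
time_s: 12.97
ee_pos: [0.4496, -0.4009, -0.0023]
eef_rot: [-3.142, 0.0, 0.0]
force: [-0.5, 0.8, -0.2]
grip_width: 0.0759
```

Call:
jog_arm([
  [[0,0,-2],[0,0,0],76],
  [[0,0,-4],[0,0,0],76],
  [[0,0,-6],[0,0,0],76],
  [[0,0,-8],[0,0,0],76],
  [[0,0,-10],[0,0,0],76],
])

```text
time_s: 13.38
ee_pos: [0.4496, -0.4009, -0.0124]
eef_rot: [-3.142, 0.0, 0.0]
force: [0.4, -0.1, 0.0]
grip_width: 0.0759
```

Call:
jog_arm([
  [[0,0,-1],[0,0,0],76],
  [[0,0,-2],[0,0,0],76],
  [[0,0,-3],[0,0,0],76],
  [[0,0,-4],[0,0,0],76],
  [[0,0,-4],[0,0,0],76],
])

```text
time_s: 13.8
ee_pos: [0.4496, -0.4008, -0.0163]
eef_rot: [-3.141, 0.0, 0.0]
force: [0.8, -0.1, -0.8]
grip_width: 0.0758
```

Call:
jog_arm([
  [[2,0,-1],[0,0,0],65],
  [[2,0,-1],[0,0,0],58],
  [[2,0,-1],[0,0,0],50],
  [[2,0,-1],[0,0,0],45],
  [[2,0,-1],[0,0,0],45],
], squeeze=30)

```text
time_s: 14.22
ee_pos: [0.4517, -0.4009, -0.0171]
eef_rot: [-3.142, -0.0, 0.0]
force: [1.0, 0.4, -0.0]
grip_width: 0.0522
```

Call:
jog_arm([
  [[0,0,0],[0,0,0],45],
  [[0,0,0],[0,0,0],45],
  [[0,0,0],[0,0,0],45],
  [[0,0,10],[0,0,0],45],
  [[0,0,25],[0,0,0],45],
])

```text
time_s: 14.63
ee_pos: [0.4507, -0.4001, 0.0071]
eef_rot: [-3.139, 0.002, 0.0]
force: [-0.8, -0.6, -2.6]
grip_width: 0.0523
```

Call:
jog_arm([
  [[0,0,40],[0,0,0],45],
  [[0,0,80],[0,0,0],45],
  [[0,0,120],[0,0,0],45],
  [[0,20,160],[0,0,0],45],
  [[5,50,185],[0,0,0],45],
])

```text
time_s: 15.05
ee_pos: [0.4559, -0.3526, 0.1963]
eef_rot: [3.139, -0.002, -0.002]
force: [1.0, 1.2, -3.6]
grip_width: 0.0523
```

Call:
jog_arm([
  [[8,40,0],[0,0,0],45],
  [[16,80,0],[0,0,0],45],
  [[24,120,0],[0,0,0],45],
  [[32,160,0],[0,0,0],45],
  [[40,198,0],[0,0,0],45],
])

```text
time_s: 15.47
ee_pos: [0.4962, -0.1511, 0.1932]
eef_rot: [3.142, -0.0, 0.0]
force: [1.1, -1.4, -3.3]
grip_width: 0.0523
```

Call:
jog_arm([
  [[9,39,0],[0,0,0],45],
  [[18,78,0],[0,0,0],45],
  [[27,117,0],[0,0,0],45],
  [[36,156,0],[0,0,0],45],
  [[45,195,0],[0,0,0],45],
])

```text
time_s: 15.88
ee_pos: [0.5413, 0.0437, 0.1932]
eef_rot: [3.141, -0.0, 0.0]
force: [0.2, -1.0, -2.7]
grip_width: 0.0523
```

Call:
jog_arm([
  [[11,35,0],[0,0,-0.95],45],
  [[11,47,0],[0,0,-0.95],45],
  [[11,47,0],[0,0,-0.95],45],
  [[11,47,-30],[0,0,-0.95],45],
  [[11,47,-60],[0,0,-0.95],45],
])

```text
time_s: 16.3
ee_pos: [0.5531, 0.088, 0.1334]
eef_rot: [-3.141, -0.003, -0.082]
force: [0.5, 0.1, -3.6]
grip_width: 0.0522
```

Call:
jog_arm([
  [[0,0,-35],[0,0,0],45],
  [[0,0,-70],[0,0,0],45],
  [[0,0,-100],[0,0,0],45],
  [[0,0,-120],[0,0,0],45],
  [[0,0,-132],[0,0,0],45],
])

```text
time_s: 16.72
ee_pos: [0.5512, 0.0873, -0.0016]
eef_rot: [3.141, 0.003, -0.083]
force: [-0.1, -0.5, -2.9]
grip_width: 0.0525
```

Call:
jog_arm([
  [[0,0,0],[0,0,0],45],
  [[0,0,0],[0,0,0],66],
  [[0,0,0],[0,0,0],66],
  [[0,0,0],[0,0,0],66],
  [[0,0,10],[0,0,0],66],
])

```text
time_s: 17.13
ee_pos: [0.5522, 0.0887, 0.0107]
eef_rot: [3.141, 0.001, -0.083]
force: [0.4, 0.4, -0.4]
grip_width: 0.0659
```

Call:
jog_arm([
  [[0,0,40],[0,0,0],66],
  [[0,0,80],[0,0,0],66],
  [[0,0,120],[0,0,0],66],
  [[0,-30,160],[0,0,0],66],
  [[-20,-60,185],[0,0,0],66],
])

```text
time_s: 17.55
ee_pos: [0.5377, 0.0355, 0.1942]
eef_rot: [-3.141, -0.005, -0.08]
force: [0.9, -1.2, 0.2]
grip_width: 0.066
```

```bash
python3 - <<'E'
from h import *
s=snap('scene','f1.png');c=snap('top'); crop(c,320,170,100,80,7,'f2.png')
E
```

```text
(no output)
```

View pics/f1.png

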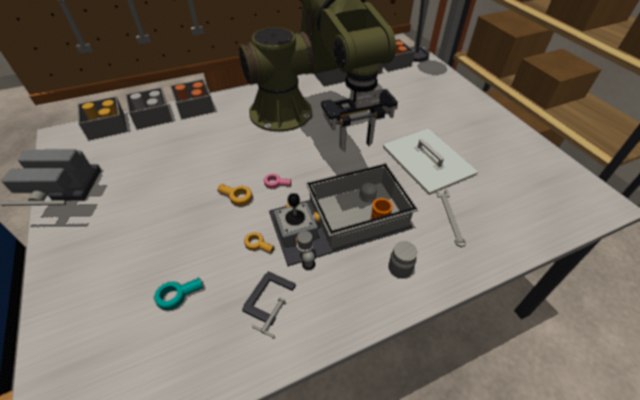

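View pics/f2.png

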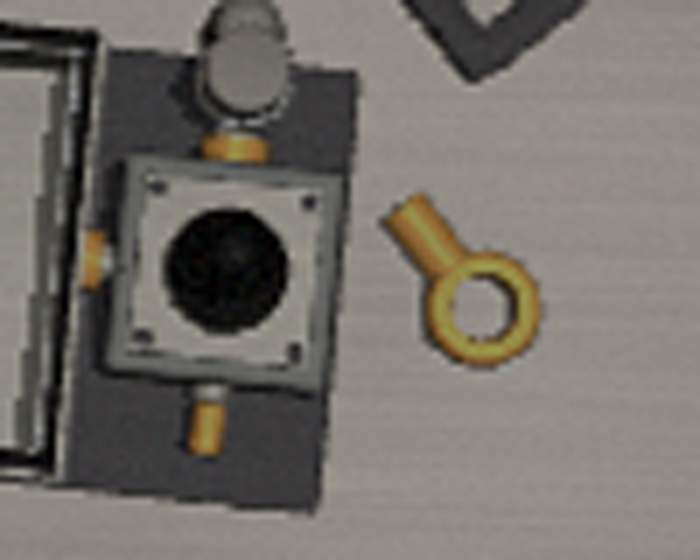

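Call:
jog_arm([
  [[5,-40,15],[0,0,1.3],72],
  [[10,-80,25],[0,0,2.6],72],
  [[15,-118,25],[0,0,3.9],72],
  [[20,-156,25],[0,0,5.2],72],
  [[25,-194,25],[0,0,6.5],72],
])

```text
time_s: 18.07
ee_pos: [0.5613, -0.1602, 0.2155]
eef_rot: [3.141, -0.001, 0.491]
force: [1.7, 1.1, -0.1]
grip_width: 0.072
```

Call:
jog_arm([
  [[4,-38,0],[0,0,1.3],72],
  [[8,-76,0],[0,0,2.4],72],
  [[11,-108,0],[0,0,2.4],72],
  [[11,-116,0],[0,0,2.4],72],
  [[11,-116,0],[0,0,2.4],72],
])

```text
time_s: 18.48
ee_pos: [0.5719, -0.2763, 0.2143]
eef_rot: [-3.141, 0.0, 0.691]
force: [1.3, 0.1, 0.5]
grip_width: 0.0716
```

Call:
jog_arm([
  [[0,0,0],[0,0,0],72],
  [[0,0,0],[0,0,0],72],
  [[0,0,-35],[0,0,0],72],
  [[0,0,-70],[0,0,0],72],
  [[0,0,-100],[0,0,0],72],
])

```text
time_s: 18.9
ee_pos: [0.5723, -0.2728, 0.1134]
eef_rot: [3.141, -0.0, 0.696]
force: [-0.1, -0.6, -0.4]
grip_width: 0.0723
```

Call:
jog_arm([
  [[-2,-10,0],[0,0,0],72],
  [[-2,-10,-30],[0,0,0],72],
  [[-2,-10,-60],[0,0,0],72],
  [[-2,-10,-85],[0,0,0],72],
  [[-2,-10,-105],[0,0,0],72],
])

```text
time_s: 19.32
ee_pos: [0.5707, -0.2845, 0.0099]
eef_rot: [3.141, -0.0, 0.695]
force: [0.4, -0.4, -0.1]
grip_width: 0.0718
```

Call:
jog_arm([
  [[0,0,-8],[0,0,0],72],
  [[0,0,-15],[0,0,0],72],
  [[0,0,-20],[0,0,0],72],
  [[0,0,-23],[0,0,0],72],
  [[0,0,-23],[0,0,0],72],
])

```text
time_s: 19.73
ee_pos: [0.5707, -0.2848, -0.0127]
eef_rot: [3.141, -0.0, 0.694]
force: [-0.5, 0.5, 0.0]
grip_width: 0.0723
```

Call:
jog_arm([
  [[0,0,-4],[0,0,0],62],
  [[0,0,-4],[0,0,0],55],
  [[0,0,-4],[0,0,0],48],
  [[0,0,-4],[0,0,0],44],
  [[0,0,-4],[0,0,0],44],
])

```text
time_s: 20.15
ee_pos: [0.5703, -0.2847, -0.0172]
eef_rot: [-3.142, 0.0, 0.694]
force: [-1.8, 1.0, 0.9]
grip_width: 0.0477
```

Call:
jog_arm([
  [[0,0,0],[0,0,0],44],
  [[0,0,0],[0,0,0],44],
  [[0,0,0],[0,0,0],44],
  [[0,0,10],[0,0,0],44],
  [[0,0,25],[0,0,0],44],
])

```text
time_s: 20.57
ee_pos: [0.5695, -0.2843, 0.0068]
eef_rot: [-3.139, 0.001, 0.694]
force: [0.6, 0.3, -1.9]
grip_width: 0.0477
```

```bash
python3 - <<'E'
from h import *
s=snap('scene'); crop(s,210,180,90,80,8,'g.png');c=snap('top'); crop(c,345,170,80,70,9,'g2.png')
print((proj(s,[[.57,-.2843,.0068],[.57,-.2843,.029]])-[210,180])*8)
E
```

```text
[[344.17133102 504.72358731]
 [335.5955707  466.95768767]]
```

View pics/g.png

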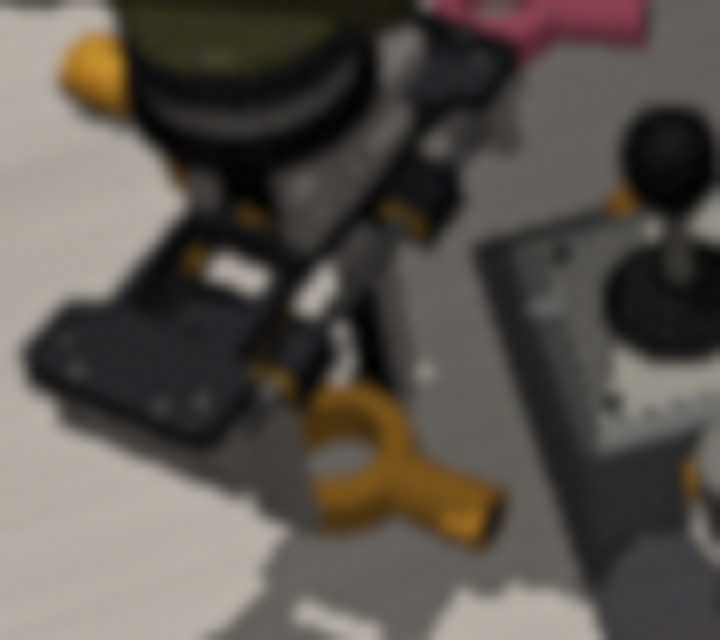

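View pics/g2.png

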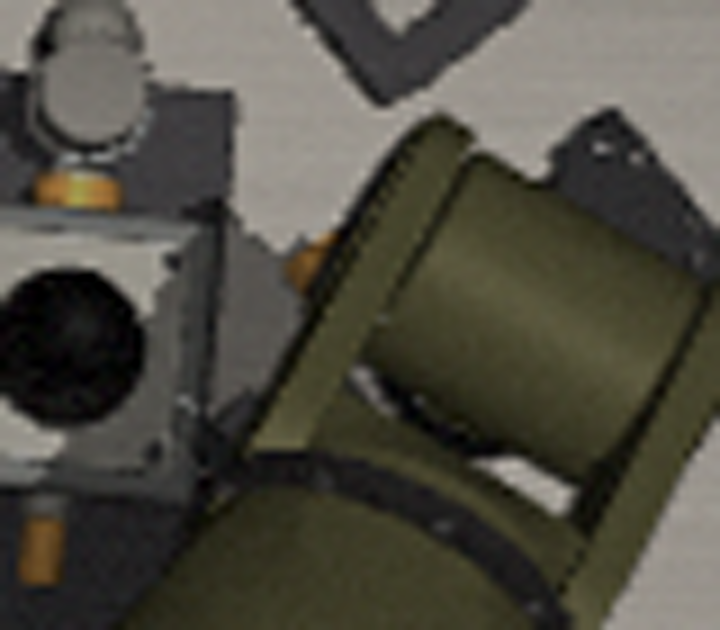

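Call:
jog_arm([
  [[0,0,40],[0,0,0],44],
  [[0,0,80],[0,0,0],44],
  [[0,0,120],[0,0,0],44],
  [[0,0,160],[0,0,0],44],
  [[0,0,200],[0,0,0],44],
])

```text
time_s: 21.08
ee_pos: [0.57, -0.2845, 0.2093]
eef_rot: [-3.141, 0.0, 0.694]
force: [-0.0, 0.0, -3.1]
grip_width: 0.0479
```

Call:
jog_arm([
  [[0,0,25],[0,0,0],44],
  [[-2,38,25],[0,0,0],44],
  [[-4,76,25],[0,0,0],44],
  [[-6,114,25],[0,0,0],44],
  [[-8,152,25],[0,0,0],44],
])

```text
time_s: 21.5
ee_pos: [0.5618, -0.1312, 0.2322]
eef_rot: [-3.141, 0.0, 0.693]
force: [0.5, 0.4, -2.3]
grip_width: 0.0476
```

Call:
jog_arm([
  [[-1,38,0],[0,0,0],44],
  [[-1,76,0],[0,0,0],44],
  [[-1,101,0],[0,0,0],44],
  [[-1,101,-30],[0,0,0],44],
  [[-1,101,-60],[0,0,0],44],
])

```text
time_s: 21.92
ee_pos: [0.562, -0.0301, 0.173]
eef_rot: [3.139, -0.003, 0.697]
force: [0.8, -0.2, -3.0]
grip_width: 0.0475
```

```bash
python3 - <<'E'
from h import *
s=snap('scene'); crop(s,270,110,160,130,5,'g3.png'); print(ctrl.get_obs()['ee_pos'],ctrl.get_obs()['force'])
E
```

```text
[ 0.55906724 -0.0305897   0.16553589] [-1.63744974  0.56295702 -9.44712726]
```

View pics/g3.png

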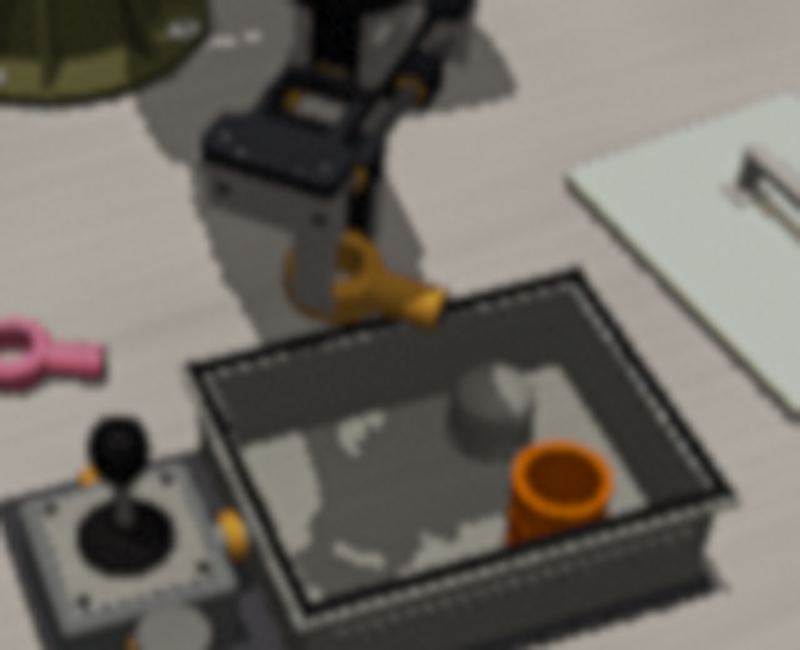

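Call:
jog_arm([
  [[0,0,-35],[0,0,0],44],
  [[0,0,-70],[0,0,0],44],
  [[0,0,-105],[0,0,0],44],
  [[0,0,-135],[0,0,0],44],
  [[0,0,-155],[0,0,0],44],
])

```text
time_s: 22.38
ee_pos: [0.5602, -0.0319, 0.015]
eef_rot: [-3.139, 0.002, 0.694]
force: [0.8, -0.1, -3.6]
grip_width: 0.0478
```

Call:
jog_arm([
  [[0,0,-6],[0,0,0],44],
  [[0,0,-12],[0,0,0],44],
  [[0,0,-12],[0,0,0],60],
  [[0,0,-12],[0,0,0],60],
  [[0,0,-12],[0,0,0],60],
])

```text
time_s: 22.8
ee_pos: [0.5624, -0.0319, 0.0073]
eef_rot: [3.14, -0.002, 0.694]
force: [0.7, 0.2, -0.1]
grip_width: 0.0596
```

Call:
jog_arm([
  [[0,0,30],[0,0,0],60],
  [[0,0,70],[0,0,0],60],
  [[0,0,110],[0,0,0],60],
  [[0,0,150],[0,0,0],60],
  [[0,0,190],[0,0,0],60],
])

```text
time_s: 23.22
ee_pos: [0.5611, -0.0317, 0.1992]
eef_rot: [3.14, -0.002, 0.694]
force: [1.1, -0.5, 0.6]
grip_width: 0.0604
```

Call:
jog_arm([
  [[0,0,20],[0,0,-1.3],30],
  [[0,30,20],[0,0,-2.6],30],
  [[-10,70,20],[0,0,-3.9],30],
  [[-20,110,20],[0,0,-5.2],30],
  [[-30,150,20],[0,0,-6.5],30],
])

```text
time_s: 23.63
ee_pos: [0.5315, 0.1172, 0.2172]
eef_rot: [-3.141, -0.002, 0.126]
force: [0.7, -0.2, 0.2]
grip_width: 0.0312
```

Call:
jog_arm([
  [[-10,40,0],[0,0,-0.8],30],
  [[-20,80,0],[0,0,-0.8],30],
  [[-30,120,0],[0,0,-0.8],30],
  [[-40,160,-10],[0,0,-0.8],30],
  [[-50,200,-20],[0,0,-0.8],30],
])

```text
time_s: 24.05
ee_pos: [0.4819, 0.3164, 0.1978]
eef_rot: [-3.14, -0.003, 0.063]
force: [1.3, -0.1, 0.2]
grip_width: 0.0302
```

```bash
python3 - <<'E'
from h import *
s=snap('scene','i1.png');  c=snap('top','i2.png'); o=ctrl.get_obs(); print(o['ee_pos'],o['eef_rot'],o['grip_width'])
E
```

```text
[0.48013575 0.31847804 0.1955562 ] [-3.14110338e+00  6.90306120e-04  6.76357616e-02] 0.029874850190183384
```

View pics/i1.png

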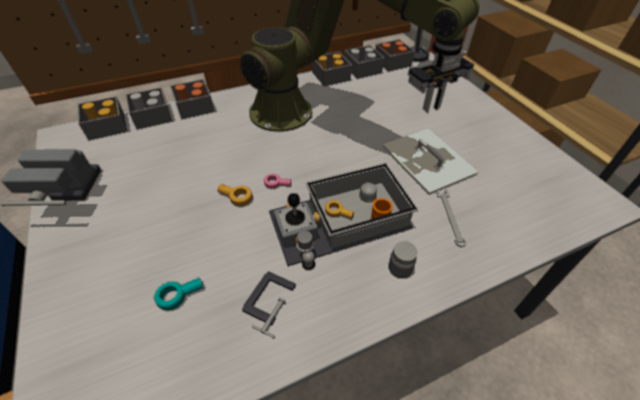

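View pics/i2.png

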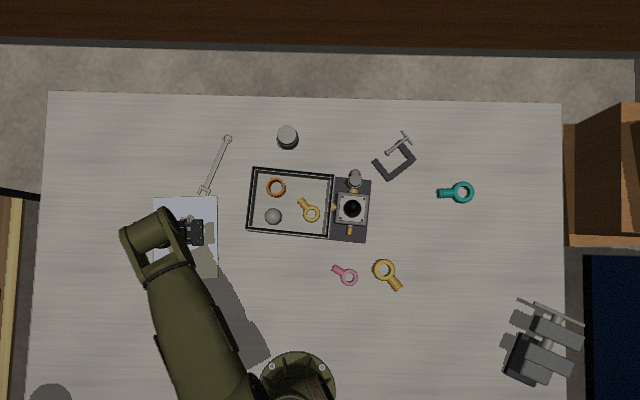

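```bash
python3 - <<'E'
from h import *
np.set_printoptions(precision=1,suppress=True)
s=snap('scene'); crop(s,385,50,100,75,8,'k1.png'); o=ctrl.get_obs(); p=o['ee_pos'];y=o['eef_rot'][2]
j=np.array([-np.sin(y),np.cos(y),0])*.02; a=np.array([np.cos(y),np.sin(y),0])
f=lambda P:(proj(s,P)-[385,50]+.4)*8
print(o['ee_pos'],f([p-j,p+j])); z=np.array([0,0,.02]); print(f([p-j+z,p+j+z,p-j+z-.015*a,p+j+z-.015*a]))
E
```

```text
[0.5 0.3 0.2] [[299.9 564.6]
 [383.1 535.8]]
[[310.9 520.1]
 [395.  491.4]
 [285.8 499.2]
 [369.6 471. ]]
```

View pics/k1.png

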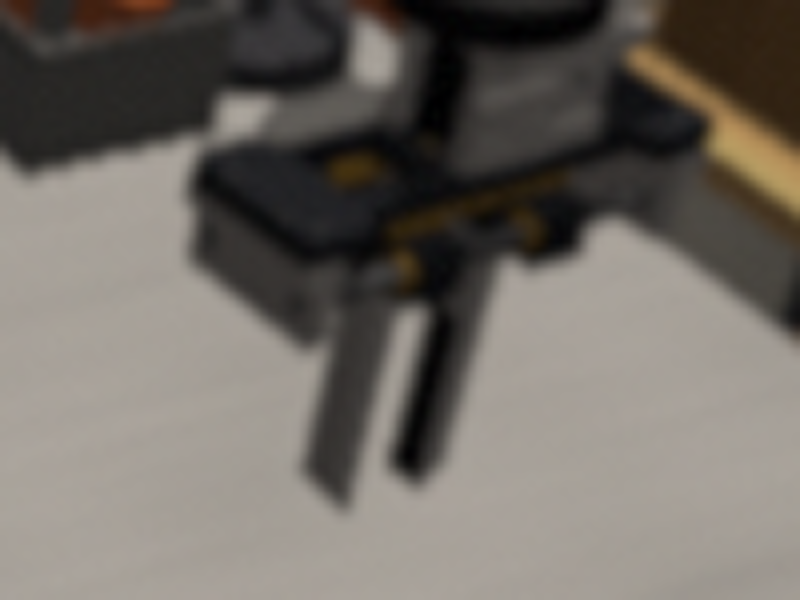

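Call:
jog_arm([
  [[0,0,0],[0,0,1.4],30],
  [[0,0,0],[0,0,2.8],30],
  [[0,0,0],[0,0,4.2],30],
  [[0,0,0],[0,0,5.6],30],
  [[0,0,0],[0,0,7.0],30],
])

```text
time_s: 24.62
ee_pos: [0.4832, 0.3131, 0.1975]
eef_rot: [3.141, -0.002, 0.678]
force: [-0.2, 0.1, 0.3]
grip_width: 0.0298
```

Call:
jog_arm([
  [[0,0,0],[0,0,1.4],30],
  [[0,0,0],[0,0,2.8],30],
  [[0,0,0],[0,0,4.2],30],
  [[0,0,0],[0,0,5.6],30],
  [[0,0,0],[0,0,7.0],30],
])

```text
time_s: 25.03
ee_pos: [0.4832, 0.3131, 0.1975]
eef_rot: [3.14, -0.001, 1.289]
force: [0.2, 0.6, -0.1]
grip_width: 0.0302
```

Call:
jog_arm([
  [[0,0,0],[0,0,1.4],30],
  [[0,0,0],[0,0,2.8],30],
  [[0,0,0],[0,0,4.0],30],
  [[0,0,0],[0,0,4.0],30],
  [[0,0,0],[0,0,4.0],30],
])

```text
time_s: 25.45
ee_pos: [0.483, 0.3134, 0.197]
eef_rot: [3.14, -0.001, 1.629]
force: [0.8, 0.2, 0.2]
grip_width: 0.0298
```

```bash
python3 - <<'E'
from h import *
np.set_printoptions(precision=3,suppress=True)
s=snap('scene'); crop(s,385,50,100,75,8,'k2.png'); o=ctrl.get_obs(); p=o['ee_pos'];y=o['eef_rot'][2]
f=lambda P:(proj(s,P)-[385,50]+.4)*8
print(o['ee_pos'],y,f([p])); z=np.array([0,0,.02]); print(f([p+z]))
E
```

```text
[0.483 0.314 0.197] 1.6285831831461237 [[338.344 553.094]]
[[349.791 508.596]]
```

View pics/k2.png

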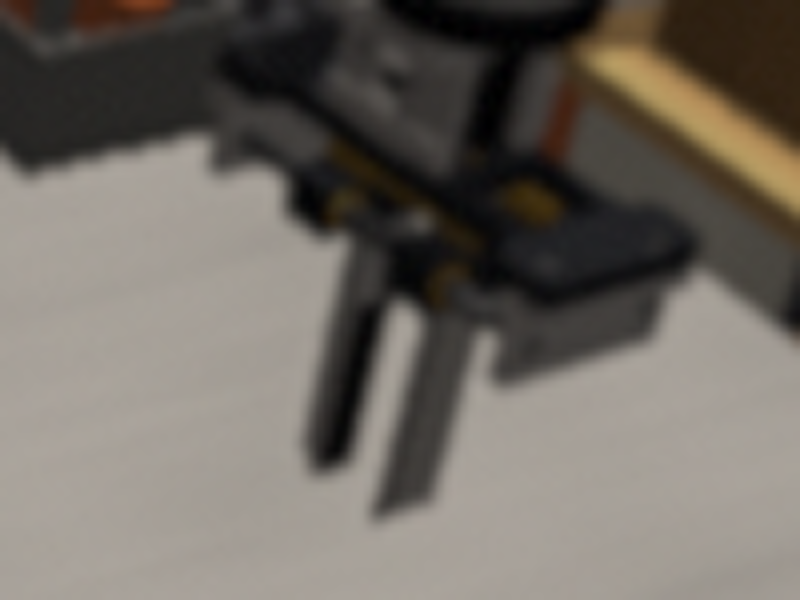

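```bash
python3 - <<'E'
from h import *
from scipy.optimize import least_squares
np.set_printoptions(precision=4,suppress=True)
s=snap('scene')
ee=np.array([[.1396,-.5317,.1766],[.494,-.2525,.2187],[.4815,.316,.1965],[.483,.314,.197]])
ob=np.array([[116.6,120.6],[244.2,159.9],[430.85,110.35],[430.6,110.6]])
r=least_squares(lambda d:(proj(s,ee+d)-ob).ravel(),np.zeros(3)); print('world',r.x,r.fun.reshape(-1,2))
q=np.arctan2(ee[:,1],ee[:,0])
def g(d): return ee+np.c_[d[0]*np.cos(q)-d[1]*np.sin(q),d[0]*np.sin(q)+d[1]*np.cos(q),np.full(4,d[2])]
r=least_squares(lambda d:(proj(s,g(d))-ob).ravel(),np.zeros(3)); print('radial',r.x,r.fun.reshape(-1,2))
E
```

```text
world [0.0053 0.0013 0.0303] [[-0.2245  0.0036]
 [ 0.1518 -0.6708]
 [ 0.013   0.3872]
 [ 0.0389  0.4207]]
radial [0.0023 0.0032 0.0278] [[-0.9246  0.6277]
 [ 0.3013 -0.4164]
 [-0.4474 -0.0247]
 [-0.418   0.0098]]
```

```bash
python3 - <<'E'
from h import *
np.set_printoptions(precision=4,suppress=True)
c=snap('top'); crop(c,235,160,105,85,7,'m.png')
E
```

```text
(no output)
```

View pics/m.png

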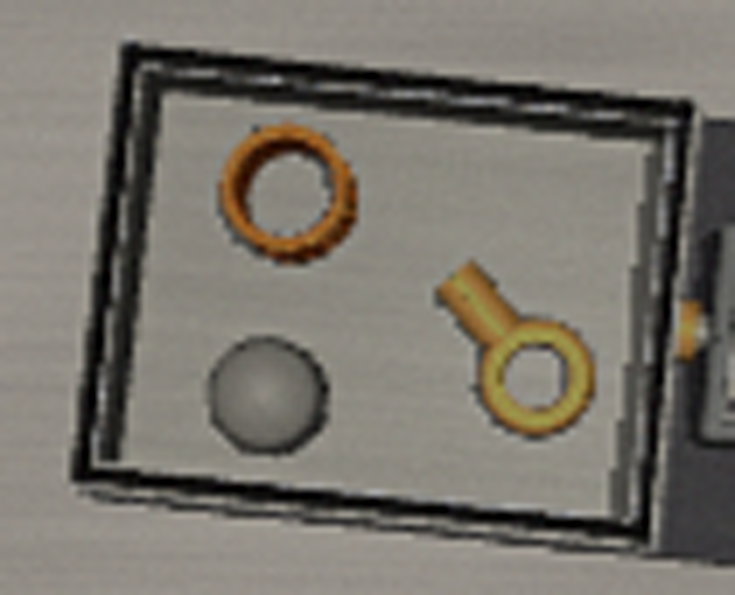

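```bash
python3 - <<'E'
from h import *
np.set_printoptions(precision=4,suppress=True)
c=snap('top')
T=lambda a:np.array(a)/7-.43+[235,160]
for n,uv,z,e in(('coup',(287,190),.073,(.6425,.080)),('cap',(268,395),.045,(.5522,.0885)),('ban',(536,378),.031,(.5617,-.0318))):
    P=onz(c,[T(uv)],z)[0]; print(n,P, 'obj-ee',P[:2]-e)
q=np.array([T((128,52)),T((685,112)),T((640,533)),T((82,472))]); Q=onz(c,q,.09)[:,:2]; print(Q.mean(0),[np.linalg.norm(Q[i]-Q[i-1]) for i in range(4)])
E
```

```text
coup [0.6391 0.078  0.073 ] obj-ee [-0.0034 -0.002 ]
cap [0.5488 0.0865 0.045 ] obj-ee [-0.0034 -0.002 ]
ban [ 0.5602 -0.0341  0.031 ] obj-ee [-0.0015 -0.0023]
[0.5933 0.0323] [np.float64(0.1869489755606212), np.float64(0.24834274662152728), np.float64(0.18713514537718143), np.float64(0.24631998598881513)]
```

Call:
jog_arm([
  [[0,0,-35],[0,0,0],30],
  [[0,0,-70],[0,0,0],30],
  [[0,0,-105],[0,0,0],30],
  [[0,0,-140],[0,0,0],30],
  [[0,0,-165],[0,0,0],30],
])

```text
time_s: 26.07
ee_pos: [0.4814, 0.3136, 0.0281]
eef_rot: [-3.139, 0.001, 1.632]
force: [-0.1, 0.6, -0.3]
grip_width: 0.0302
```

Call:
jog_arm([
  [[0,0,-8],[0,0,0],30],
  [[0,0,-15],[0,0,0],30],
  [[0,0,-21],[0,0,0],30],
  [[0,0,-25],[0,0,0],30],
  [[0,0,-25],[0,0,0],30],
])

```text
time_s: 26.48
ee_pos: [0.4827, 0.3144, 0.0064]
eef_rot: [3.141, -0.0, 1.633]
force: [-0.4, -1.0, -0.4]
grip_width: 0.0303
```

Call:
jog_arm([
  [[0,0,-1],[0,0,0],30],
  [[0,0,-2],[0,0,0],30],
  [[0,0,-3],[0,0,0],30],
  [[0,0,-4],[0,0,0],30],
  [[0,0,-5],[0,0,0],30],
])

```text
time_s: 26.9
ee_pos: [0.4825, 0.3143, 0.0011]
eef_rot: [3.141, -0.0, 1.633]
force: [-0.0, 0.0, -0.1]
grip_width: 0.0302
```

Call:
jog_arm([
  [[0,0,-1],[0,0,0],30],
  [[0,0,-2],[0,0,0],30],
  [[0,0,-3],[0,0,0],30],
  [[0,0,-3],[0,0,0],30],
  [[0,0,-3],[0,0,0],30],
])

```text
time_s: 27.32
ee_pos: [0.4824, 0.3142, -0.0021]
eef_rot: [-3.141, 0.0, 1.633]
force: [0.8, -0.1, -0.1]
grip_width: 0.0301
```

Call:
jog_arm([
  [[0,0,-1],[0,0,0],30],
  [[0,0,-2],[0,0,0],30],
  [[0,0,-3],[0,0,0],30],
  [[0,0,-3],[0,0,0],30],
  [[0,0,-3],[0,0,0],30],
])

```text
time_s: 27.73
ee_pos: [0.4824, 0.3142, -0.0051]
eef_rot: [-3.141, 0.0, 1.633]
force: [0.8, 0.3, -0.2]
grip_width: 0.0299
```

Call:
jog_arm([
  [[0,0,-1],[0,0,0],30],
  [[0,0,-2],[0,0,0],30],
  [[0,0,-2],[0,0,0],30],
  [[0,0,-2],[0,0,0],30],
  [[0,0,-2],[0,0,0],30],
])

```text
time_s: 28.15
ee_pos: [0.4824, 0.3142, -0.007]
eef_rot: [-3.142, -0.0, 1.633]
force: [0.2, 0.8, -0.4]
grip_width: 0.0298
```

Call:
jog_arm([
  [[0,0,-1],[0,0,0],30],
  [[0,0,-2],[0,0,0],30],
  [[0,0,-2],[0,0,0],30],
  [[0,0,-2],[0,0,0],30],
  [[0,0,-2],[0,0,0],30],
])

```text
time_s: 28.57
ee_pos: [0.4824, 0.3142, -0.0091]
eef_rot: [-3.142, 0.0, 1.633]
force: [-0.8, 0.6, -0.3]
grip_width: 0.0303
```

```bash
python3 - <<'E'
from h import *
s=snap('scene'); crop(s,370,100,120,90,6,'n.png'); print(ctrl.get_obs()['force'])
E
```

```text
[-0.05895123 -0.10965782  0.44504325]
```

View pics/n.png

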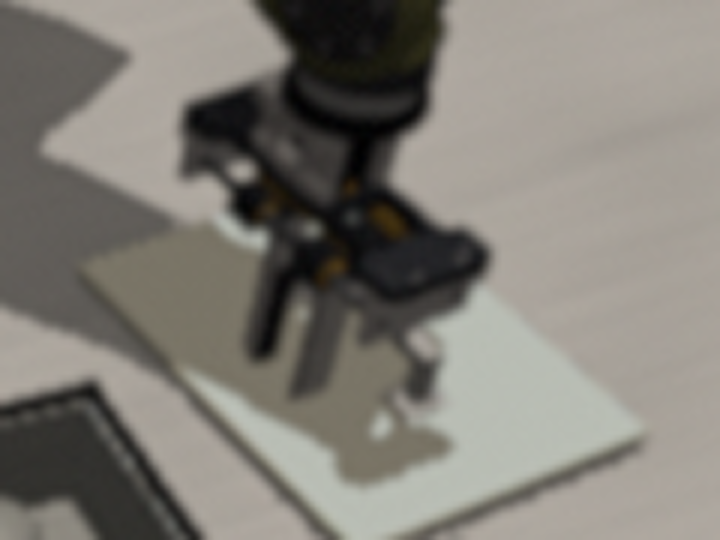

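Call:
jog_arm([
  [[0,0,-1],[0,0,0],30],
  [[0,0,-2],[0,0,0],30],
  [[0,0,-3],[0,0,0],30],
  [[0,0,-3],[0,0,0],30],
  [[0,0,-3],[0,0,0],30],
])

```text
time_s: 29.03
ee_pos: [0.4826, 0.3143, -0.0102]
eef_rot: [3.141, -0.0, 1.633]
force: [-9.4, -5.0, 22.6]
grip_width: 0.0301
```

```bash
python3 - <<'E'
from h import *
np.set_printoptions(precision=4,suppress=True)
c=np.load('top0.npy',allow_pickle=True).item()
T=lambda a:np.array(a)/7-.43+[150,190]
C=np.array([T((26,53)),T((468,42)),T((477,613)),T((26,630))]); P=onz(c,C,.018)[:,:2]
print(P,P.mean(0),[np.linalg.norm(P[i]-P[i-1]) for i in range(4)])
L=P[0]-P[3]+P[1]-P[2]; S=P[0]-P[1]+P[3]-P[2]; print(np.degrees(np.arctan2(L[1],L[0])),np.degrees(np.arctan2(-S[0],S[1])))
b=onz(c,[T((226,192)),T((226,474))],.056)[:,:2]; print('bar',b,b.mean(0),np.degrees(np.arctan2(*(b[0]-b[1])[::-1])))
E
```

```text
[[0.6024 0.4758]
 [0.6122 0.2732]
 [0.3517 0.2582]
 [0.3397 0.462 ]] [0.4765 0.3673] [np.float64(0.2630586051566781), np.float64(0.20286403073248613), np.float64(0.2609206890699109), np.float64(0.20409019257865124)]
3.158098911076647 3.0664610922241797
bar [[0.5386 0.3706]
 [0.4129 0.3646]] [0.4757 0.3676] 2.74013503993296
```

Call:
jog_arm([
  [[0,0,30],[0,0,0],60],
  [[0,0,70],[0,0,0],60],
  [[0,0,105],[0,0,0],60],
  [[0,0,125],[0,0,0],60],
  [[0,0,125],[0,0,0],60],
])

```text
time_s: 29.45
ee_pos: [0.4842, 0.3153, 0.1179]
eef_rot: [3.135, -0.003, 1.633]
force: [0.2, -0.5, 0.7]
grip_width: 0.0585
```

Call:
jog_arm([
  [[0,10,10],[0,0,-1.4],60],
  [[0,20,10],[0,0,-2.8],60],
  [[-2,30,10],[0,0,-4.2],60],
  [[-3,45,10],[0,0,-5.6],60],
  [[-3,55,10],[0,0,-7.0],60],
])

```text
time_s: 29.87
ee_pos: [0.4789, 0.37, 0.122]
eef_rot: [-3.141, 0.001, 1.017]
force: [0.4, 0.1, -1.2]
grip_width: 0.0603
```

Call:
jog_arm([
  [[0,0,0],[0,0,-1.4],60],
  [[0,0,0],[0,0,-2.8],60],
  [[0,0,0],[0,0,-4.2],60],
  [[0,0,0],[0,0,-5.6],60],
  [[0,0,0],[0,0,-7.0],60],
])

```text
time_s: 30.28
ee_pos: [0.4791, 0.3691, 0.1219]
eef_rot: [3.141, 0.001, 0.406]
force: [-0.3, -0.9, -0.7]
grip_width: 0.0599
```

Call:
jog_arm([
  [[0,0,0],[0,0,-1.4],60],
  [[0,0,0],[0,0,-2.8],60],
  [[0,0,0],[0,0,-4.1],60],
  [[0,0,0],[0,0,-4.1],60],
  [[0,0,0],[0,0,-4.1],60],
])

```text
time_s: 30.7
ee_pos: [0.4792, 0.3691, 0.1222]
eef_rot: [3.141, 0.001, 0.057]
force: [-0.1, -0.4, 0.1]
grip_width: 0.0597
```

Call:
jog_arm([
  [[0,0,-35],[0,0,0],50],
  [[0,0,-70],[0,0,0],50],
  [[0,0,-95],[0,0,0],50],
  [[0,0,-113],[0,0,0],50],
  [[0,0,-121],[0,0,0],50],
])

```text
time_s: 31.12
ee_pos: [0.4781, 0.3683, -0.0012]
eef_rot: [3.139, 0.004, 0.058]
force: [-0.0, -1.0, -0.1]
grip_width: 0.05
```

Call:
jog_arm([
  [[0,0,0],[0,0,0],30],
  [[0,0,0],[0,0,0],10],
  [[0,0,0],[0,0,0],8],
  [[0,0,0],[0,0,0],8],
  [[0,0,0],[0,0,0],8],
], squeeze=50)

```text
time_s: 31.53
ee_pos: [0.4798, 0.3695, 0.003]
eef_rot: [-3.141, -0.001, 0.054]
force: [-0.2, -0.1, 0.2]
grip_width: 0.0201
```

Call:
jog_arm([
  [[0,0,0],[0,0,0],8],
  [[0,0,0],[0,0,0],8],
  [[0,0,0],[0,0,0],8],
  [[0,0,5],[0,0,0],8],
  [[0,0,10],[0,0,0],8],
])

```text
time_s: 31.95
ee_pos: [0.4789, 0.3688, 0.0116]
eef_rot: [3.141, 0.001, 0.054]
force: [0.3, 0.9, -5.0]
grip_width: 0.0138
```

```bash
python3 - <<'E'
from h import *
s=snap('scene'); crop(s,370,80,130,120,6,'p.png'); o=ctrl.get_obs();print(o['force'],o['moment'],o['ee_pos'])
E
```

```text
[ 6.81373679e-01  2.66427443e-03 -2.79149759e+00] [ 0.05311861 -0.07072271  0.00691347] [0.47947024 0.36924445 0.01292122]
```

View pics/p.png

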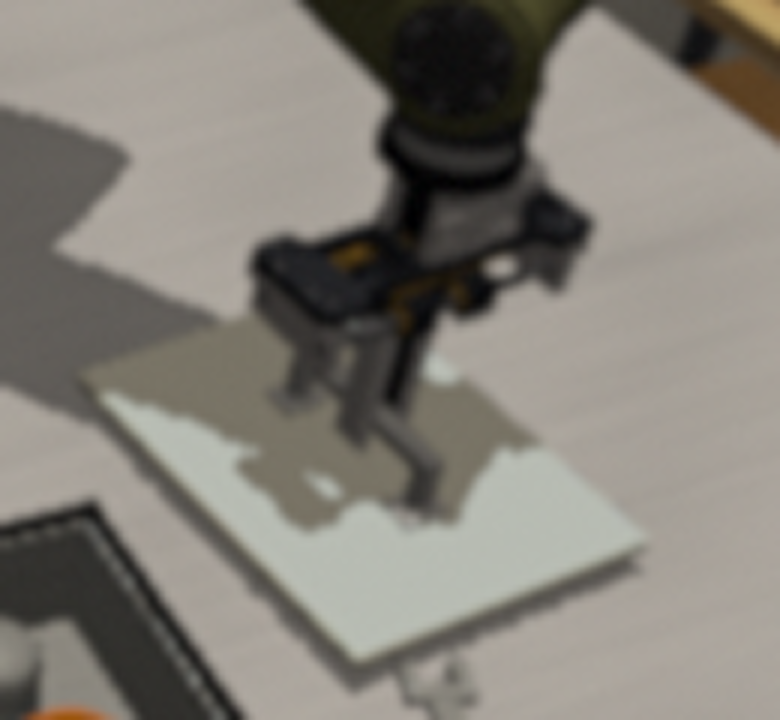

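Call:
jog_arm([
  [[0,0,30],[0,0,0],8],
  [[0,0,65],[0,0,0],8],
  [[0,0,100],[0,0,0],8],
  [[0,0,135],[0,0,0],8],
  [[0,0,165],[0,0,0],8],
])

```text
time_s: 32.42
ee_pos: [0.4793, 0.3691, 0.1794]
eef_rot: [-3.141, -0.001, 0.054]
force: [0.8, 0.8, -4.8]
grip_width: 0.0135
```

Call:
jog_arm([
  [[0,0,15],[0,0,0.6],8],
  [[0,-10,25],[0,0,1.5],8],
  [[5,-30,25],[0,0,2.5],8],
  [[12,-50,25],[0,0,3.6],8],
  [[20,-70,25],[0,0,4.7],8],
])

```text
time_s: 32.83
ee_pos: [0.4992, 0.2984, 0.202]
eef_rot: [3.142, 0.0, 0.469]
force: [0.7, -0.2, -4.9]
grip_width: 0.0139
```

Call:
jog_arm([
  [[8,-22,0],[0,0,1.1],8],
  [[16,-44,0],[0,0,2.2],8],
  [[24,-66,0],[0,0,3.3],8],
  [[32,-88,0],[0,0,4.4],8],
  [[40,-110,0],[0,0,5.5],8],
])

```text
time_s: 33.25
ee_pos: [0.5394, 0.188, 0.2018]
eef_rot: [-3.141, 0.0, 0.949]
force: [-0.2, 0.1, -4.9]
grip_width: 0.0133
```

Call:
jog_arm([
  [[8,-24,0],[0,0,1.1],8],
  [[16,-48,0],[0,0,2.2],8],
  [[26,-72,0],[0,0,3.3],8],
  [[36,-96,0],[0,0,4.4],8],
  [[45,-120,0],[0,0,5.5],8],
])

```text
time_s: 33.67
ee_pos: [0.5845, 0.0679, 0.2018]
eef_rot: [-3.141, 0.0, 1.429]
force: [0.4, 0.2, -4.4]
grip_width: 0.0135
```

Call:
jog_arm([
  [[5,-15,0],[0,0,0.4],8],
  [[12,-35,0],[0,0,0.69],8],
  [[12,-35,-30],[0,0,0.69],8],
  [[12,-35,-60],[0,0,0.69],8],
  [[12,-35,-80],[0,0,0.69],8],
])

```text
time_s: 34.08
ee_pos: [0.5952, 0.0338, 0.1191]
eef_rot: [-3.139, 0.0, 1.483]
force: [0.4, 0.2, -6.0]
grip_width: 0.0136
```

Call:
jog_arm([
  [[0,0,0],[0,0,0],8],
  [[0,0,0],[0,0,0],8],
  [[0,0,0],[0,0,0],8],
  [[0,0,0],[0,0,0],8],
  [[0,0,0],[0,0,0],8],
])

```text
time_s: 34.5
ee_pos: [0.597, 0.0343, 0.1235]
eef_rot: [3.139, -0.0, 1.484]
force: [0.1, -0.0, -3.8]
grip_width: 0.0136
```

```bash
python3 - <<'E'
from h import *
s=snap('scene'); crop(s,265,100,180,150,4,'q1.png');c=snap('top'); crop(c,230,155,110,95,7,'q2.png'); o=ctrl.get_obs();print(o['force'],o['eef_rot'],o['ee_pos'])
E
```

```text
[-0.75985752  0.04630351 -4.56232769] [ 3.14018764e+00 -1.09879464e-04  1.48423232e+00] [0.59673208 0.03426046 0.12290792]
```

View pics/q1.png

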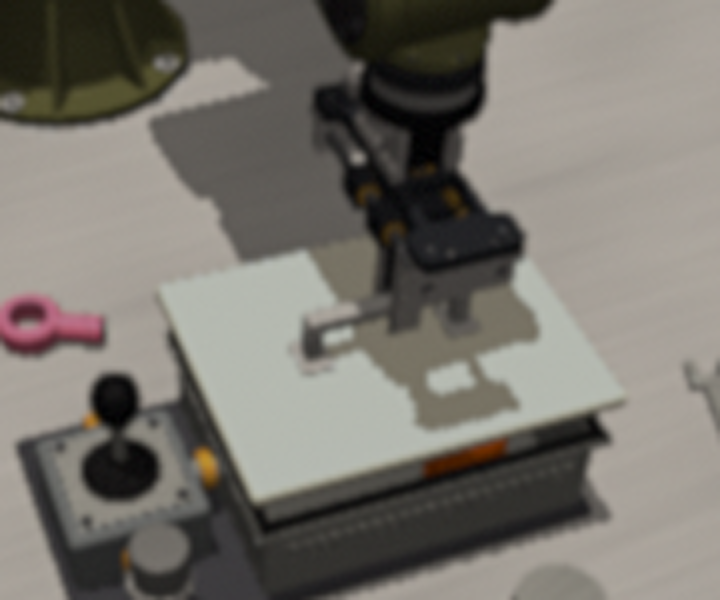

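View pics/q2.png

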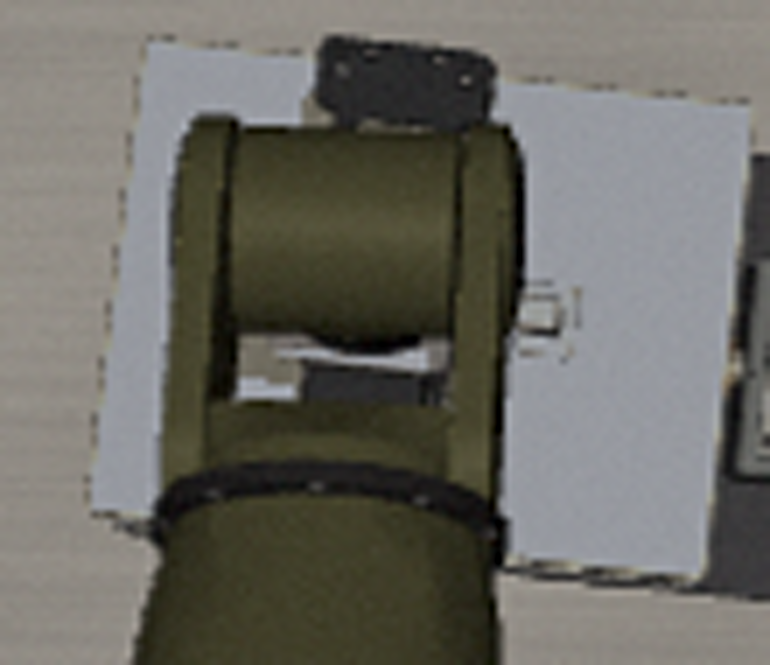

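```bash
python3 - <<'E'
from h import *
np.set_printoptions(precision=4,suppress=True)
c=snap('top'); T=lambda a:np.array(a)/7-.43+[230,155]
C=np.array([T((148,38)),T((752,102)),T((703,580)),T((92,512))]); 
for z in(.13,.138,.146):
    P=onz(c,C,z)[:,:2]
    L=P[0]-P[1]+P[3]-P[2]; S=P[0]-P[3]+P[1]-P[2]
    print(z,P.mean(0),[round(np.linalg.norm(P[i]-P[i-1]),4) for i in range(4)],np.arctan2(-L[0],L[1]),np.arctan2(S[1],S[0]))
E
```

```text
0.13 [0.5983 0.0276] [np.float64(0.206), np.float64(0.2628), np.float64(0.2072), np.float64(0.2629)] -0.08554651924257706 -0.08061395231128562
0.138 [0.5976 0.027 ] [np.float64(0.205), np.float64(0.2614), np.float64(0.2061), np.float64(0.2616)] -0.08554651924257674 -0.08061395231128562
0.146 [0.5969 0.0265] [np.float64(0.2039), np.float64(0.26), np.float64(0.2051), np.float64(0.2602)] -0.08554651924257682 -0.0806139523112857
```

Call:
jog_arm([
  [[-4.5,4.5,-5],[0,0,0],8],
  [[-4.5,4.5,-12],[0,0,0],8],
  [[-4.5,4.5,-20],[0,0,0],8],
  [[-4.5,4.5,-24],[0,0,0],8],
  [[-4.5,4.5,-24],[0,0,0],8],
])

```text
time_s: 35.07
ee_pos: [0.5912, 0.0387, 0.0964]
eef_rot: [-3.139, 0.0, 1.484]
force: [0.5, -0.3, -4.8]
grip_width: 0.0135
```

```bash
python3 - <<'E'
from h import *
s=snap('scene'); crop(s,300,150,125,100,6,'r1.png');c=snap('top'); crop(c,230,155,110,95,7,'r2.png'); o=ctrl.get_obs();print(o['force'],o['ee_pos'])
E
```

```text
[-0.56622474 -0.33543226 -4.86666014] [0.59185961 0.03866269 0.09771419]
```

View pics/r1.png

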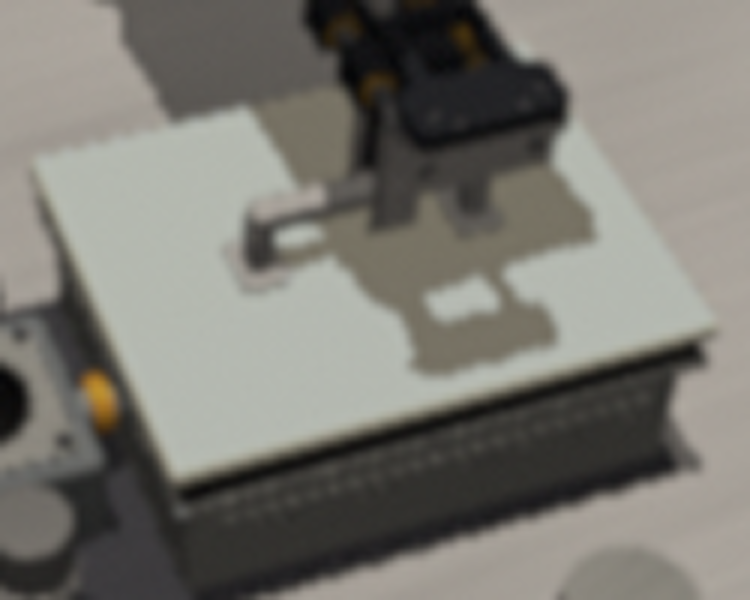

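View pics/r2.png

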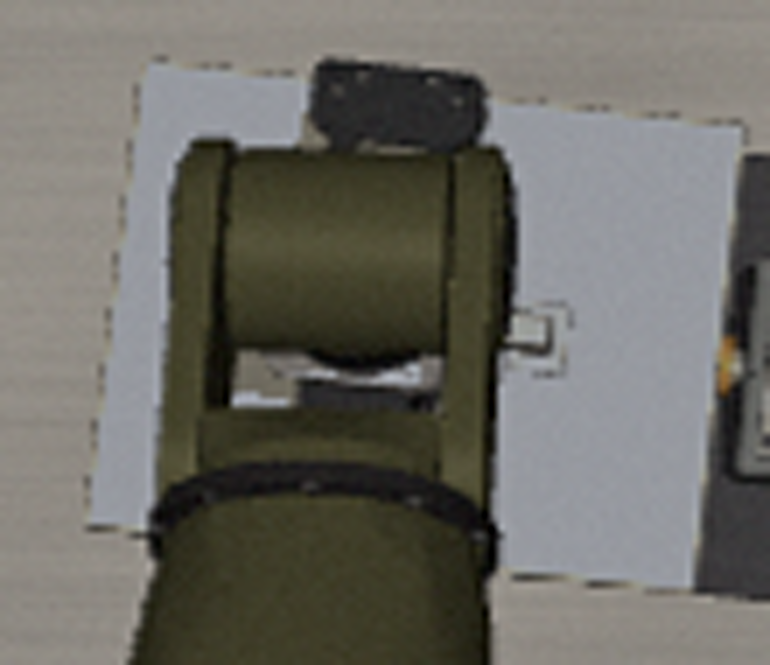

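```bash
python3 - <<'E'
from h import *
np.set_printoptions(precision=4,suppress=True)
c=snap('top'); T=lambda a:np.array(a)/7-.43+[230,155]
C=np.array([T((148,64)),T((745,125)),T((696,588)),T((88,524))]); 
P=onz(c,C,.113)[:,:2]
L=P[0]-P[1]+P[3]-P[2]; S=P[0]-P[3]+P[1]-P[2]
print(P.mean(0),[round(np.linalg.norm(P[i]-P[i-1]),4) for i in range(4)],np.arctan2(-L[0],L[1]),np.arctan2(S[1],S[0]))
s=snap('scene')
# scene: lid corners at z=.113, seal corners
T2=lambda a:np.array(a)/6-.42+[300,150]
print(onz(s,[T2((178,480)),T2((718,328)),T2((32,160))],.113))
u=np.array([[.094,-.124],[.094,.124],[-.094,-.124],[.103,-.133],[.103,.133],[-.103,-.133]]); 
y=-.083; Rm=np.array([[np.cos(y),-np.sin(y)],[np.sin(y),np.cos(y)]]); print(u@Rm.T+[.5933,.0315])
E
```

```text
[0.5923 0.0305] [np.float64(0.2022), np.float64(0.2623), np.float64(0.2028), np.float64(0.2643)] -0.08066215965115628 -0.08820543506251369
[[ 0.6872 -0.1063  0.113 ]
 [ 0.7086  0.1524  0.113 ]
 [ 0.4836 -0.089   0.113 ]]
[[ 0.6767 -0.0999]
 [ 0.6973  0.1473]
 [ 0.4893 -0.0843]
 [ 0.6849 -0.1096]
 [ 0.707   0.1555]
 [ 0.4796 -0.0925]]
```

Call:
jog_arm([
  [[1,1,-3],[0,0,0],8],
  [[1,1,-6],[0,0,0],8],
  [[1,1,-8],[0,0,0],8],
  [[1,1,-10],[0,0,0],8],
  [[1,1,-11],[0,0,0],8],
])

```text
time_s: 35.68
ee_pos: [0.5927, 0.0397, 0.0865]
eef_rot: [-3.141, 0.0, 1.484]
force: [-0.2, -0.6, -5.6]
grip_width: 0.0132
```

Call:
jog_arm([
  [[0,0,-0.5],[0,0,0],8],
  [[0,0,-1],[0,0,0],8],
  [[0,0,-1],[0,0,0],8],
  [[0,0,-1],[0,0,0],8],
  [[0,0,-1],[0,0,0],8],
])

```text
time_s: 36.1
ee_pos: [0.5929, 0.0397, 0.086]
eef_rot: [3.141, -0.0, 1.484]
force: [-0.6, 0.8, -5.7]
grip_width: 0.0131
```

Call:
jog_arm([
  [[0,0,-1],[0,0,0],8],
  [[0,0,-2],[0,0,0],8],
  [[0,0,-2],[0,0,0],8],
  [[0,0,-2],[0,0,0],8],
  [[0,0,-2],[0,0,0],8],
])

```text
time_s: 36.52
ee_pos: [0.5931, 0.0397, 0.0857]
eef_rot: [3.14, -0.0, 1.484]
force: [-7.2, 0.7, 11.2]
grip_width: 0.0135
```

Call:
jog_arm([
  [[0,0,1],[0,0,0],8],
  [[0,0,1.5],[0,0,0],20],
  [[0,0,1.5],[0,0,0],40],
  [[0,0,1.5],[0,0,0],40],
  [[0,0,1.5],[0,0,0],40],
])

```text
time_s: 36.93
ee_pos: [0.5931, 0.0397, 0.0856]
eef_rot: [3.141, -0.0, 1.484]
force: [0.9, -0.3, 0.4]
grip_width: 0.0364
```

Call:
jog_arm([
  [[0,0,20],[0,0,0],40],
  [[0,0,50],[0,0,0],40],
  [[0,0,85],[0,0,0],20],
  [[-30,0,115],[0,0,0],0],
  [[-60,0,115],[0,0,0],0],
])

```text
time_s: 37.35
ee_pos: [0.5345, 0.0397, 0.2056]
eef_rot: [3.134, -0.001, 1.484]
force: [0.7, -0.4, 1.7]
grip_width: 0.0238
```

Call:
jog_arm([
  [[-40,0,0],[0,0,0],0],
  [[-80,0,0],[0,0,0],0],
  [[-120,0,0],[0,0,0],0],
  [[-140,0,0],[0,0,0],0],
  [[-140,0,0],[0,0,0],0],
])

```text
time_s: 37.77
ee_pos: [0.3904, 0.0398, 0.2011]
eef_rot: [3.14, -0.0, 1.484]
force: [0.5, -0.5, 0.4]
grip_width: 0.0003
```

```bash
python3 - <<'E'
from h import *
s=snap('scene'); crop(s,265,140,180,130,4,'u1.png');c=snap('top'); crop(c,230,155,110,95,7,'u2.png'); o=ctrl.get_obs();print(o['force'],o['ee_pos'])
E
```

```text
[ 0.25986816  0.31190194 -0.44569502] [0.3931795  0.03973236 0.20110332]
```

View pics/u1.png

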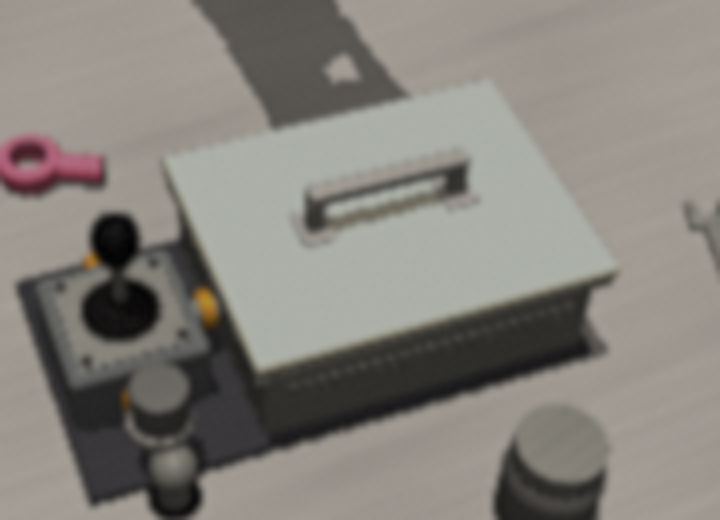

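View pics/u2.png

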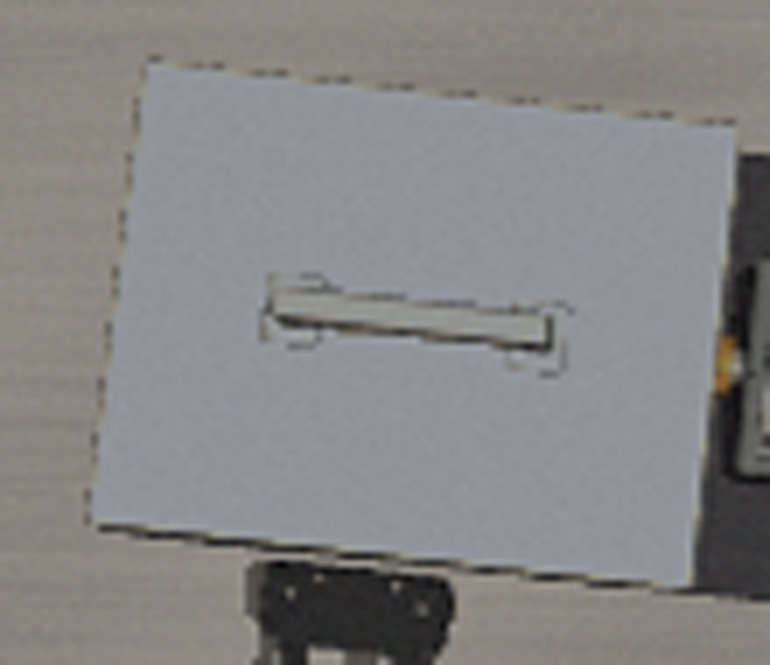

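```bash
python3 - <<'E'
from h import *
np.set_printoptions(precision=4,suppress=True)
c=snap('top'); T=lambda a:np.array(a)/7-.43+[230,155]
C=np.array([T((148,65)),T((737,125)),T((692,588)),T((92,524))]); 
P=onz(c,C,.101)[:,:2]
L=P[0]-P[1]+P[3]-P[2]; S=P[0]-P[3]+P[1]-P[2]
print(P.mean(0),[round(np.linalg.norm(P[i]-P[i-1]),4) for i in range(4)],np.arctan2(-L[0],L[1]),np.arctan2(S[1],S[0]))
E
```

```text
[0.5932 0.0322] [np.float64(0.2032), np.float64(0.2608), np.float64(0.2042), np.float64(0.2628)] -0.08120076562193912 -0.0797514775129083
```

Call:
jog_arm([
  [[30,30,0],[0,0,0],0],
  [[60,60,0],[0,0,0],0],
  [[90,90,0],[0,0,0],0],
  [[121,123,0],[0,0,0],0],
  [[121,123,-30],[0,0,0],0],
])

```text
time_s: 38.33
ee_pos: [0.52, 0.1672, 0.1736]
eef_rot: [3.134, -0.003, 1.486]
force: [1.0, -1.2, -0.7]
grip_width: 0.0006
```

Call:
jog_arm([
  [[0,0,-35],[0,0,0],0],
  [[0,0,-65],[0,0,0],0],
  [[0,0,-85],[0,0,0],0],
  [[0,0,-91],[0,0,0],0],
  [[0,0,-91],[0,0,0],0],
])

```text
time_s: 38.75
ee_pos: [0.5137, 0.1626, 0.0777]
eef_rot: [-3.139, 0.001, 1.484]
force: [-0.8, -0.1, -0.4]
grip_width: 0.0006
```

Call:
jog_arm([
  [[0,0,-2],[0,0,0],0],
  [[0,0,-4],[0,0,0],0],
  [[0,0,-6],[0,0,0],0],
  [[0,0,-8],[0,0,0],0],
  [[0,0,-10],[0,0,0],0],
])

```text
time_s: 39.17
ee_pos: [0.5145, 0.1629, 0.0708]
eef_rot: [3.14, -0.001, 1.484]
force: [-4.2, 0.1, 13.3]
grip_width: 0.0004
```

Call:
jog_arm([
  [[0,0,-1],[0,0,0],0],
  [[0,0,-2],[0,0,0],0],
  [[0,0,-3],[0,0,0],0],
  [[0,0,-3],[0,0,0],0],
  [[0,0,-3],[0,0,0],0],
])

```text
time_s: 39.58
ee_pos: [0.5144, 0.163, 0.0679]
eef_rot: [3.14, -0.001, 1.484]
force: [-3.8, 0.5, 10.1]
grip_width: 0.0005
```

Call:
jog_arm([
  [[0,0,-1],[0,0,0],0],
  [[0,0,-2],[0,0,0],0],
  [[0,0,-2],[0,0,0],0],
  [[0,0,-2],[0,0,0],0],
  [[0,0,-2],[0,0,0],0],
])

```text
time_s: 40.0
ee_pos: [0.5145, 0.1631, 0.0671]
eef_rot: [3.139, -0.001, 1.484]
force: [-10.9, -1.7, 24.4]
grip_width: 0.0006
```

Call:
jog_arm([
  [[0,0,15],[0,0,0],0],
  [[10,0,30],[0,0,0],0],
  [[50,-4,30],[0,0,0],0],
  [[90,-8,30],[0,0,0],0],
  [[130,-12,30],[0,0,0],0],
])

```text
time_s: 40.42
ee_pos: [0.6457, 0.1506, 0.0957]
eef_rot: [3.14, -0.001, 1.485]
force: [0.3, 0.8, -0.4]
grip_width: 0.0005
```

Call:
jog_arm([
  [[35,-3,0],[0,0,0],0],
  [[53,-3,0],[0,0,0],0],
  [[53,-3,-8],[0,0,0],0],
  [[53,-3,-15],[0,0,0],0],
  [[53,-3,-15],[0,0,0],0],
])

```text
time_s: 40.83
ee_pos: [0.6954, 0.1477, 0.0773]
eef_rot: [-3.138, 0.001, 1.484]
force: [-0.4, -0.6, -0.3]
grip_width: 0.0004
```

Call:
jog_arm([
  [[0,0,-2],[0,0,0],0],
  [[0,0,-4],[0,0,0],0],
  [[0,0,-6],[0,0,0],0],
  [[0,0,-8],[0,0,0],0],
  [[0,0,-10],[0,0,0],0],
])

```text
time_s: 41.25
ee_pos: [0.6969, 0.148, 0.0707]
eef_rot: [3.141, -0.0, 1.484]
force: [-5.2, 0.4, 9.1]
grip_width: 0.0002
```

Call:
jog_arm([
  [[0,0,-1],[0,0,0],0],
  [[0,0,-2],[0,0,0],0],
  [[0,0,-3],[0,0,0],0],
  [[0,0,-4],[0,0,0],0],
  [[0,0,-4],[0,0,0],0],
])

```text
time_s: 41.67
ee_pos: [0.6969, 0.1481, 0.0672]
eef_rot: [3.14, -0.001, 1.484]
force: [-5.0, 1.0, 10.1]
grip_width: 0.0002
```

Call:
jog_arm([
  [[0,0,-1],[0,0,0],0],
  [[0,0,-1],[0,0,0],0],
  [[0,0,-1],[0,0,0],0],
  [[0,0,-1],[0,0,0],0],
  [[0,0,-1],[0,0,0],0],
])

```text
time_s: 42.08
ee_pos: [0.697, 0.1482, 0.0671]
eef_rot: [3.14, -0.001, 1.485]
force: [-9.0, 0.2, 17.4]
grip_width: 0.0006
```

Call:
jog_arm([
  [[0,0,15],[0,0,0],0],
  [[0,-10,31],[0,0,0],0],
  [[-4,-50,31],[0,0,0],0],
  [[-7,-90,31],[0,0,0],0],
  [[-10,-130,31],[0,0,0],0],
])

```text
time_s: 42.5
ee_pos: [0.6865, 0.0167, 0.0959]
eef_rot: [3.141, 0.0, 1.486]
force: [-0.2, 0.8, 0.1]
grip_width: 0.0003
```

Call:
jog_arm([
  [[-3,-40,0],[0,0,0],0],
  [[-6,-80,0],[0,0,0],0],
  [[-10,-113,0],[0,0,0],0],
  [[-10,-113,-8],[0,0,0],0],
  [[-10,-113,-15],[0,0,0],0],
])

```text
time_s: 42.92
ee_pos: [0.6767, -0.0969, 0.0805]
eef_rot: [3.141, 0.0, 1.481]
force: [-0.4, 0.8, 0.3]
grip_width: 0.0001
```

Call:
jog_arm([
  [[0,0,-2],[0,0,0],0],
  [[0,0,-4],[0,0,0],0],
  [[0,0,-6],[0,0,0],0],
  [[0,0,-8],[0,0,0],0],
  [[0,0,-10],[0,0,0],0],
])

```text
time_s: 43.33
ee_pos: [0.6774, -0.0942, 0.0716]
eef_rot: [3.14, -0.0, 1.485]
force: [-4.3, 2.8, 10.9]
grip_width: 0.0006
```

Call:
jog_arm([
  [[0,0,-1],[0,0,0],0],
  [[0,0,-2],[0,0,0],0],
  [[0,0,-3],[0,0,0],0],
  [[0,0,-4],[0,0,0],0],
  [[0,0,-4],[0,0,0],0],
])

```text
time_s: 43.75
ee_pos: [0.6775, -0.0943, 0.068]
eef_rot: [3.14, -0.0, 1.485]
force: [-2.7, 2.4, 9.0]
grip_width: 0.0005
```

Call:
jog_arm([
  [[0,0,-1],[0,0,0],0],
  [[0,0,-2],[0,0,0],0],
  [[0,0,-2],[0,0,0],0],
  [[0,0,-2],[0,0,0],0],
  [[0,0,-2],[0,0,0],0],
])

```text
time_s: 44.17
ee_pos: [0.6776, -0.0944, 0.067]
eef_rot: [3.139, -0.0, 1.485]
force: [-6.7, 2.0, 17.3]
grip_width: 0.0002
```

Next is nr: dx -183, dy +14.

Call:
jog_arm([
  [[0,0,15],[0,0,0],0],
  [[-10,0,31],[0,0,0],0],
  [[-50,4,31],[0,0,0],0],
  [[-90,8,31],[0,0,0],0],
  [[-130,11,31],[0,0,0],0],
])

```text
time_s: 44.58
ee_pos: [0.5452, -0.0834, 0.0953]
eef_rot: [3.141, 0.0, 1.485]
force: [-0.5, -0.9, -0.0]
grip_width: 0.0007
```

Call:
jog_arm([
  [[-30,3,0],[0,0,0],0],
  [[-53,3,0],[0,0,0],0],
  [[-53,3,-5],[0,0,0],0],
  [[-53,3,-10],[0,0,0],0],
  [[-53,3,-15],[0,0,0],0],
])

```text
time_s: 45.0
ee_pos: [0.4948, -0.0811, 0.0804]
eef_rot: [3.14, 0.0, 1.485]
force: [-0.3, 0.3, 0.4]
grip_width: 0.0004
```

Call:
jog_arm([
  [[0,0,-2],[0,0,0],0],
  [[0,0,-4],[0,0,0],0],
  [[0,0,-6],[0,0,0],0],
  [[0,0,-8],[0,0,0],0],
  [[0,0,-10],[0,0,0],0],
])

```text
time_s: 45.42
ee_pos: [0.4944, -0.0814, 0.0708]
eef_rot: [3.141, 0.0, 1.484]
force: [-3.0, 0.4, 9.3]
grip_width: 0.0002
```

Call:
jog_arm([
  [[0,0,-1],[0,0,0],0],
  [[0,0,-2],[0,0,0],0],
  [[0,0,-3],[0,0,0],0],
  [[0,0,-4],[0,0,0],0],
  [[0,0,-4],[0,0,0],0],
])

```text
time_s: 45.83
ee_pos: [0.4942, -0.0814, 0.067]
eef_rot: [3.141, 0.0, 1.484]
force: [-3.6, -0.8, 7.9]
grip_width: 0.0004
```

Call:
jog_arm([
  [[0,0,-1],[0,0,0],0],
  [[0,0,-1.5],[0,0,0],0],
  [[0,0,-1.5],[0,0,0],0],
  [[0,0,-1.5],[0,0,0],0],
  [[0,0,-1.5],[0,0,0],0],
])

```text
time_s: 46.25
ee_pos: [0.4943, -0.0815, 0.0668]
eef_rot: [3.141, 0.0, 1.484]
force: [-11.8, 2.0, 25.6]
grip_width: 0.0001
```

Call:
jog_arm([
  [[0,0,20],[0,0,0],0],
  [[0,0,60],[0,0,0],0],
  [[5,-30,80],[0,0,0],0],
  [[10,-60,80],[0,0,0],0],
  [[15,-79,80],[0,0,0],0],
])

```text
time_s: 46.67
ee_pos: [0.5098, -0.1624, 0.1465]
eef_rot: [3.139, 0.001, 1.484]
force: [0.2, 0.8, -0.5]
grip_width: 0.0006
```

```bash
python3 - <<'E'
from h import *
s=snap('scene'); crop(s,265,120,180,140,4,'v1.png');c=snap('top'); crop(c,230,155,150,100,5,'v2.png'); o=ctrl.get_obs();print(o['force'],o['ee_pos'])
E
```

```text
[ 0.7378509   0.56439044 -0.08598142] [ 0.5092524  -0.16255651  0.14483063]
```

View pics/v1.png

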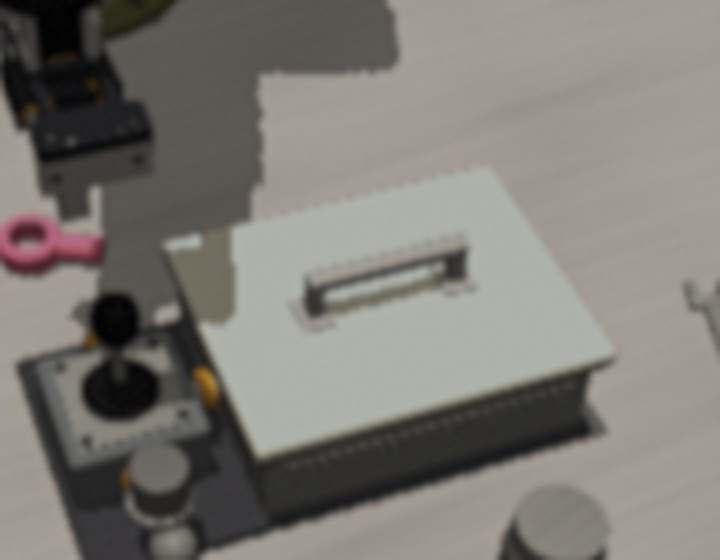

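View pics/v2.png

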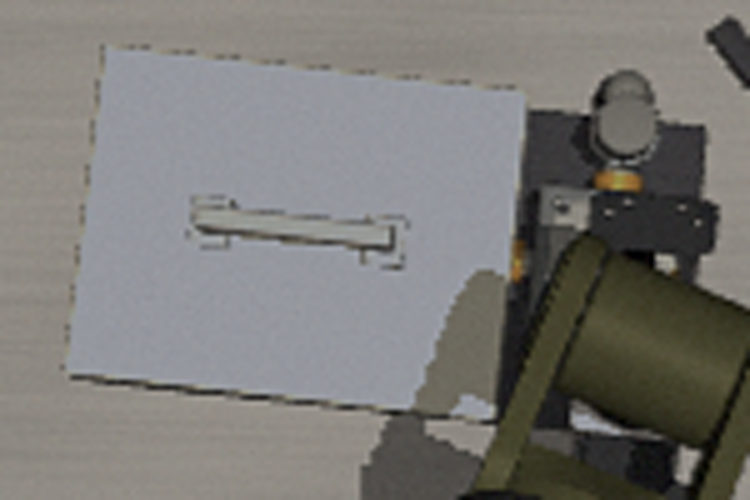

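Call:
jog_arm([
  [[0,0,-20],[0,0,0],0],
  [[0,0,-35],[0,0,0],0],
  [[0,1,-47],[0,0,0],0],
  [[10,1,-47],[0,0,0],0],
  [[20,1,-47],[0,0,0],0],
])

```text
time_s: 47.18
ee_pos: [0.5286, -0.1583, 0.097]
eef_rot: [-3.14, -0.001, 1.484]
force: [0.7, -0.6, 0.5]
grip_width: 0.0004
```

```bash
python3 - <<'E'
from h import *
s=snap('scene'); crop(s,250,130,100,90,7,'w1.png'); o=ctrl.get_obs();print(o['force'],o['ee_pos'])
E
```

```text
[ 0.13751394  1.19965059 -0.84877893] [ 0.53023133 -0.15844031  0.09744233]
```

View pics/w1.png

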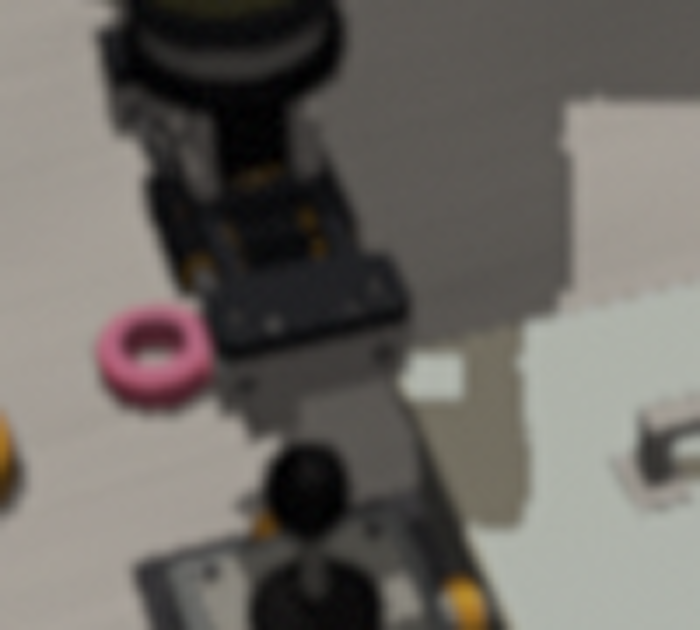

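```bash
python3 - <<'E'
from h import *
s=snap('scene'); f=lambda P:((proj(s,P)-[250,130]+.43)*7).round(0).tolist()
print(f([[.530,-.1584,.1255],[.555,-.1584,.1255],[.579,-.161,.142],[.577,-.163,.142],[.579,-.155,.142]]))
E
```

```text
[[267.0, 430.0], [290.0, 474.0], [304.0, 489.0], [297.0, 487.0], [319.0, 485.0]]
```

Call:
jog_arm([
  [[8,0,0],[0,0,0],0],
  [[14,0,0],[0,0,0],0],
  [[20,0,0],[0,0,0],0],
  [[25,0,0],[0,0,0],0],
  [[30,0,0],[0,0,0],0],
])

```text
time_s: 47.7
ee_pos: [0.5592, -0.1593, 0.098]
eef_rot: [-3.141, 0.0, 1.484]
force: [-2.7, -0.2, 2.1]
grip_width: 0.0004
```

Call:
jog_arm([
  [[4,0,0],[0,0,0],0],
  [[8,0,0],[0,0,0],0],
  [[12,0,0],[0,0,0],0],
  [[16,0,0],[0,0,0],0],
  [[16,0,0],[0,0,0],0],
])

```text
time_s: 48.12
ee_pos: [0.5749, -0.1592, 0.0973]
eef_rot: [-3.14, -0.0, 1.484]
force: [-5.5, -0.2, 0.3]
grip_width: 0.0008
```

```bash
python3 - <<'E'
from h import *
s=snap('scene'); crop(s,250,130,100,90,7,'w2.png'); o=ctrl.get_obs();print(o['force'],o['ee_pos'])
E
```

```text
[-5.42307421 -1.08897159 -0.61321068] [ 0.57466385 -0.15921791  0.09743506]
```

View pics/w2.png

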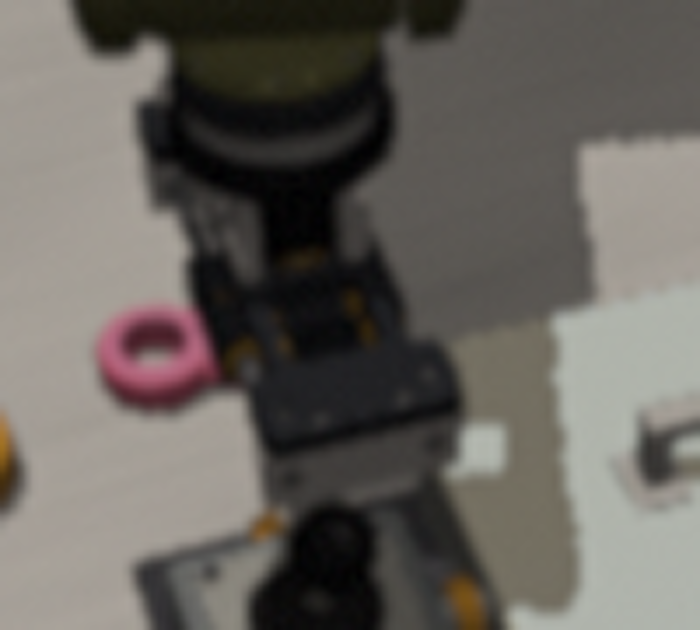

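Call:
jog_arm([
  [[1,0,0],[0,0,0],0],
  [[2,0,0],[0,0,0],0],
  [[2,0,0],[0,0,0],0],
  [[2,0,0],[0,0,0],0],
  [[2,0,0],[0,0,0],0],
])

```text
time_s: 48.58
ee_pos: [0.5761, -0.1592, 0.0973]
eef_rot: [-3.14, -0.0, 1.484]
force: [-5.1, -0.1, -2.6]
grip_width: 0.0003
```

Call:
jog_arm([
  [[0,0,0],[0,0,0],0],
  [[0,0,0],[0,0,0],0],
  [[0,0,0],[0,0,0],0],
  [[0,0,0],[0,0,0],0],
  [[0,0,0],[0,0,0],0],
])

```text
time_s: 49.0
ee_pos: [0.5761, -0.1592, 0.0973]
eef_rot: [-3.14, -0.0, 1.484]
force: [-5.7, -0.9, -2.9]
grip_width: 0.0009
```

Call:
jog_arm([
  [[0,0,0],[0,0,0],0],
  [[0,0,0],[0,0,0],0],
  [[0,0,0],[0,0,0],0],
  [[0,0,0],[0,0,0],0],
  [[0,0,0],[0,0,0],0],
])

```text
time_s: 49.42
ee_pos: [0.5761, -0.1592, 0.0973]
eef_rot: [-3.14, -0.0, 1.484]
force: [-5.8, 0.0, -2.3]
grip_width: 0.0005
```

Call:
jog_arm([
  [[0,0,0],[0,0,0],0],
  [[0,0,0],[0,0,0],0],
  [[0,0,0],[0,0,0],0],
  [[0,0,0],[0,0,0],0],
  [[0,0,0],[0,0,0],0],
])

```text
time_s: 49.83
ee_pos: [0.5761, -0.1592, 0.0973]
eef_rot: [-3.14, -0.0, 1.484]
force: [-5.6, -0.4, -4.4]
grip_width: 0.0004
```

Call:
jog_arm([
  [[0,0,0],[0,0,0],0],
  [[0,0,0],[0,0,0],0],
  [[0,0,0],[0,0,0],0],
  [[0,0,0],[0,0,0],0],
  [[0,0,0],[0,0,0],0],
])

```text
time_s: 50.25
ee_pos: [0.5761, -0.1592, 0.0973]
eef_rot: [-3.14, -0.0, 1.484]
force: [-5.7, -0.4, -2.9]
grip_width: 0.0002
```

Call:
jog_arm([
  [[0,0,0],[0,0,0],0],
  [[0,0,0],[0,0,0],0],
  [[0,0,0],[0,0,0],0],
  [[0,0,0],[0,0,0],0],
  [[0,0,0],[0,0,0],0],
])

```text
time_s: 50.67
ee_pos: [0.5761, -0.1592, 0.0973]
eef_rot: [-3.14, -0.0, 1.484]
force: [-5.4, 0.9, -2.6]
grip_width: 0.0002
```

Call:
jog_arm([
  [[0,0,0],[0,0,0],0],
  [[0,0,0],[0,0,0],0],
  [[0,0,0],[0,0,0],0],
  [[0,0,0],[0,0,0],0],
  [[0,0,0],[0,0,0],0],
])

```text
time_s: 51.08
ee_pos: [0.5761, -0.1592, 0.0973]
eef_rot: [-3.14, -0.0, 1.484]
force: [-5.6, -0.3, -3.7]
grip_width: 0.0005
```

Call:
jog_arm([
  [[0,0,0],[0,0,0],0],
  [[0,0,0],[0,0,0],0],
  [[0,0,0],[0,0,0],0],
  [[0,0,0],[0,0,0],0],
  [[0,0,0],[0,0,0],0],
])

```text
time_s: 51.5
ee_pos: [0.5761, -0.1592, 0.0973]
eef_rot: [-3.14, -0.0, 1.484]
force: [-6.0, 0.2, -2.4]
grip_width: 0.0001
```

Call:
jog_arm([
  [[0,0,0],[0,0,0],0],
  [[0,0,0],[0,0,0],0],
  [[0,0,0],[0,0,0],0],
  [[0,0,0],[0,0,0],0],
  [[0,0,0],[0,0,0],0],
])

```text
time_s: 51.92
ee_pos: [0.5761, -0.1592, 0.0973]
eef_rot: [-3.14, -0.0, 1.484]
force: [-5.8, 0.1, -4.0]
grip_width: 0.0001
```

```bash
python3 - <<'E'
from h import *
s=snap('scene'); crop(s,250,130,180,120,4,'x2.png'); o=ctrl.get_obs();print(o['force'],o['ee_pos'])
E
```

```text
[-5.36011802  0.08111859 -3.35995558] [ 0.57610573 -0.1591965   0.09730452]
```

View pics/x2.png

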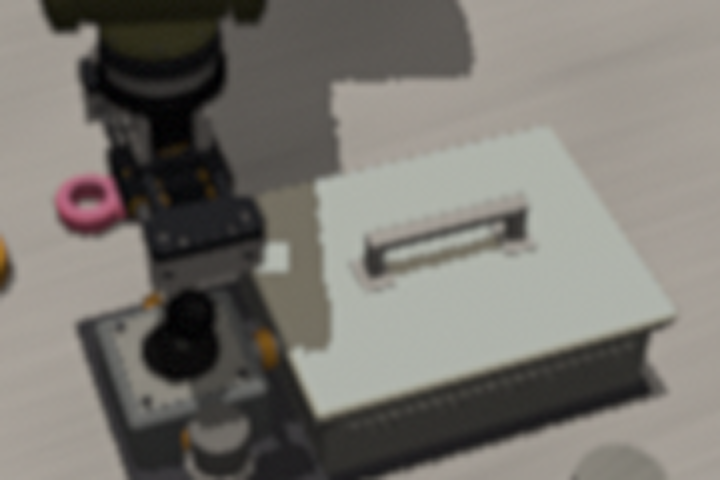

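```bash
python3 - <<'E'
from h import *
s=snap('scene'); cr=s['frame'][180:230,270:325]; cv2.imwrite('pics/y.png',cv2.resize(cr[:,:,::-1],None,fx=10,fy=10,interpolation=cv2.INTER_CUBIC))
for t in (0,.28,.35,.42):
    P=[.579+.0718*np.sin(t),-.159-.006*np.sin(t),.07+.072*np.cos(t)]; print(t,((proj(s,[P])-[270,180]+.45)*10).round(0))
E
```

```text
0 [[241. 197.]]
0.28 [[264. 258.]]
0.35 [[269. 275.]]
0.42 [[275. 293.]]
```

View pics/y.png

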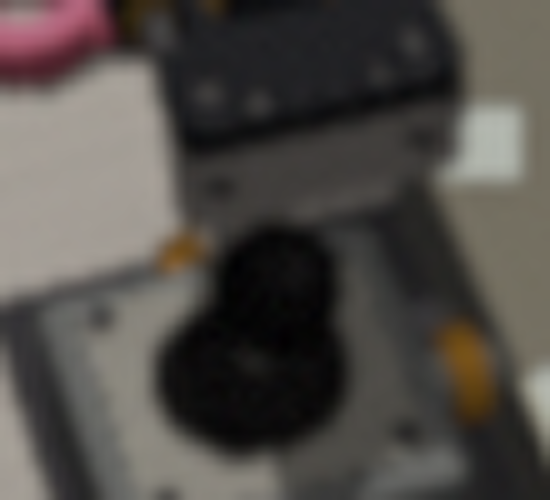

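Call:
jog_arm([
  [[-5,0,0],[0,0,0],0],
  [[-10,0,0],[0,0,0],0],
  [[-15,0,0],[0,0,0],0],
  [[-20,0,0],[0,0,0],0],
  [[-25,0,0],[0,0,0],0],
])

```text
time_s: 52.43
ee_pos: [0.5516, -0.1593, 0.0982]
eef_rot: [3.141, 0.0, 1.484]
force: [-0.7, -1.2, 0.9]
grip_width: 0.0004
```

Call:
jog_arm([
  [[-5,0,0],[0,0,0],0],
  [[-10,0,0],[0,0,0],0],
  [[-30,0,10],[0,0,0],0],
  [[-60,0,40],[0,0,0],0],
  [[-90,0,80],[0,0,0],0],
])

```text
time_s: 52.85
ee_pos: [0.4651, -0.1587, 0.17]
eef_rot: [-3.138, -0.001, 1.485]
force: [0.6, -1.3, 0.7]
grip_width: 0.0005
```

Call:
jog_arm([
  [[-20,0,30],[0,0,0],0],
  [[-40,0,50],[0,0,0],0],
  [[-60,-10,50],[0,0,0],0],
  [[-60,-10,50],[0,0,0],0],
  [[-60,-10,50],[0,0,0],0],
])

```text
time_s: 53.27
ee_pos: [0.4071, -0.1695, 0.2213]
eef_rot: [3.14, 0.001, 1.483]
force: [0.1, 0.4, -0.6]
grip_width: 0.0001
```

```bash
python3 - <<'E'
from h import *
s=snap('scene'); crop(s,240,130,190,140,4,'z1.png');c=snap('top'); crop(c,230,155,150,100,5,'z2.png'); o=ctrl.get_obs();print(o['force'],o['ee_pos'],o['time_s'])
E
```

```text
[ 0.42600246  0.5339577  -0.31054752] [ 0.40762699 -0.16917291  0.22047368] 53.3667
```

View pics/z1.png

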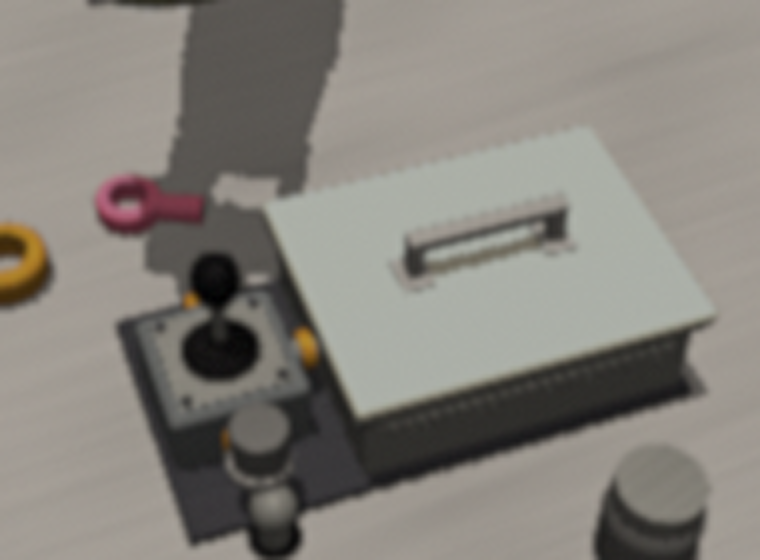

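View pics/z2.png

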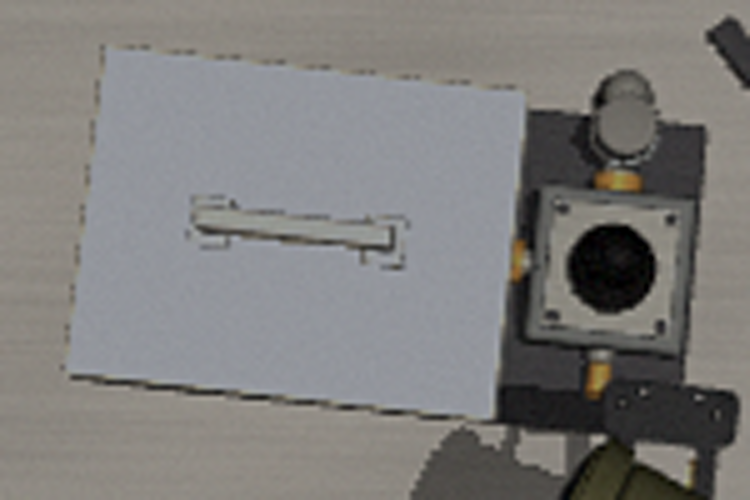

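```bash
python3 - <<'E'
from h import *
c=snap('top'); T=lambda a:np.array(a)/5-.4+[230,155]
P=onz(c,[T((104,46)),T((526,92)),T((496,418)),T((67,374))],.095)[:,:2]; d=P.mean(0)-[.5933,.0318]; print(P.mean(0),d)
if np.linalg.norm(d)<.007: print(ctrl.hand_in())
E
```

```text
[0.59360524 0.03240964] [0.00030524 0.00060964]
the job is handed in; nothing more can be done
None
```

The job is done and handed in at about 53 s of the 210 s. The hand-in gives no verdict.

**What I did:**
- **Fittings:** three were there: the coupling, the cap and the smaller brass banjo. I saw no nipple. All three went into the tub.
- **Lid:** I set it on the tub and pressed it down at all four corners.
- **Joystick:** I pushed it to the pump side and held it for just under 4 s at 5–6 N. I then backed the fingers off and let it spring back.

**Last checks:**
- **Fittings:** I saw all three in the tub before the lid went on.
- **Lid:** its centre is within about 1 mm of the tub's centre in the top view, and it looked level.
- **Seal:** each corner gave way at about 8–13 N, then stopped hard after about 6 mm of travel, at 17–26 N. I judged the seal by this; the seal joints cannot be read directly.
- **Stick:** the picture showed about 0.4 rad of tilt during the hold. It looked upright afterwards.
- **Arm:** clear of everything.

**What disagreed or went wrong:**
- **Fingertip height:** the fingertips sit about 28 mm above the reported tool position. I found this after two failed grasps on the cap, confirmed it by touching the lid plate, and allowed for it from then on.
- **Coupling:** the first close was about 25 mm off because a move had not finished. It may have shifted the coupling by a pixel or so, and the second try held.
- **Banjo:** it gripped at 48 mm instead of the 54 mm across its eye. I do not know why, but it was carried and placed without slipping.

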